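# Slide the slim case between the two guidebooks

### The arm

A 7-joint arm with a two-finger parallel gripper is mounted at the origin on the work surface. World frame = base frame: x ahead of the robot, y to its left, z up, the work surface at z = 0. Lengths are in m, angles in rad, forces in N, time in s.
With the tool pointing down it reaches from about 0.4 to 0.925 m from the base axis. Payload 4.1 kg.
Tool frame: the origin (TCP) lies between the finger pads; the fingertips stand 25 mm ahead of it and the grasp point (between the pads) lies 6 mm ahead of it; x points along the fingers, z is the direction in which the jaws open and shut, and the axes are right-handed (so a half turn about x gives the same grasp; the last joint's range is limited). The gripper opens to 85 mm and grips with 20 to 120 N. Pads are 22 mm wide; open, the fingers measure 114 mm over their backs; the gripper's body (76 mm by 85 mm) begins 54 mm behind the grasp point. The pads swing forward as they close: fully open they stand 13 mm farther back than shut.
Start: joints at [1.25, 0.398, 0.045, 1.537, -0.019, 1.207, -0.051], TCP at [0.143, -0.634, 0.23] pointing down, gripper open.
Joint ranges: [-2.82, 2.82], [-0.49, 2.23], [-1.37, 1.46], [0, 2.46], [-1.36, 4.5], [0.23, 2], [-2.94, 2.94]. Speed limits (rad/s): [2.57, 2.57, 3.14, 3.14, 3.14, 3.14, 3.14].

### API

Orientations are given as a rotation vector (axis times angle).
In Python, from cell import state, eyes, manip gives the robot as it stands.
- The arm moves only by the shell command python3 -m handwheel 'ROWS' [FORCE]. ROWS is JSON, one flat list of numbers, 5 for each row, row after row: the shift along the tool's x, y, z in mm, then the turn about the tool's x in rad, then the opening, from 0 (shut) to 1 (fully open). A call has exactly 5 rows; each row is the pose to reach, as a shift and turn from the pose commanded when the call began, along the tool's axes at that moment; what a row does not reach only later rows make up. A row lasts 1/12 s, in which the tool goes at most 41.7 mm and 7.16 degrees, less where a joint would pass 70% of its speed; a pose out of reach is approached as far as the arm can. A call with a gripper value outside its range is refused whole. The fingers move at their own pace and stop on an object; FORCE is the grip in N (left out, the last holds). Time passes only in rows, so rows that repeat a pose let the fingers close, or fill a call up. It gives the time, the measured TCP pose, the force and the opening at its end, in the units of the state.
- state(): the state, without advancing time (a new reading comes with each control period).
- eyes.camera(name): name is "scene" or "top" or "wrist"; returns a dict with "image" (400x640x3 uint8, red, green, blue), "depth" (400x640 float32, m along the optical axis (not along the pixel's ray), 0 where there is no reading), "fx", "fy", "cx", "cy" (pixels), "R" (3x3) and "t" (3): a world point X has camera coordinates R X + t; the wrist camera has in their place "mount" (4x4, takes a point from camera to tool coordinates, whose origin is the TCP and whose axes are the tool frame's). Camera axes: x right, y down, z forward; pixel columns grow to the right and rows downward; lengths in m; the calibration is good to about 2 mm. A picture is of the moment at which its call begins: read the wrist's pose just before it.
- manip.sign_off(): hands the job in, once; it reports no verdict.
The state is a dict: "clock": time; "joint_pos": joint angles; "qvel": joint speeds; "joint_torque": joint torques, N m; "tool_pos": TCP position; "orientation": TCP orientation; "ft_force": force on the tool from outside, world axes, zero at the start; "torque": the same for the moment, N m; "width": opening from 0.0 (shut) to 1.0 (fully open).
Only numpy, scipy, OpenCV 4.12 (cv2) and the standard library are available. Lean on these libraries where they do the work, as an engineer would, in place of code of your own. Each camera call takes 0.05 s, during which the arm holds its last target.

### The job

Put the yellow peg puller, which lies across the books in the bamboo rack, into the empty grey pot, and slide the slim case from the slanted stand down between the two guidebooks, pushing them apart with it, until it stands upright on the rack floor, tapered edge down, its broad faces against the books. Both guidebooks and the tin must stay standing in the rack, and the bottle, the mug and the pot must stay where they are.

Things in the scene. Friction and masses are not known exactly. Their poses are not given: they have to be found in the camera images.
- rack: Fixed open bamboo rack, 98 (x) by 124 (y) mm. Origin: centre of its underside. Floor 8 mm up, inside 82 by 108 mm; slotted 8 mm end boards (+y, -y) rise to 90 mm, side rails (+x, -x) to 30 mm. Loose in it, in a row along y, about 10 mm apart: guidebook A in the middle, guidebook B at one end, the tin at the other (which varies). They can slide and tip; 36 mm free along the row in all
- guide_a_mid (a point): Centre of guidebook A, grey cloth covers with paper page edges, 74 (x) by 24 (y, thickness) by 105 (z) mm, 0.15 kg, loose, stands in the middle of the row; its top is 52.5 mm above this point
- guide_b_mid (a point): Centre of guidebook B, same look, size and axes as guidebook A; stands at one end of the row
- tin_mid (a point): Centre of the plain aluminium lidded tin, same size and axes as the guidebooks; stands at the other end of the row
- puller_mid (a point): Centre of the yellow plastic peg puller: bar 16 wide (x), 16 high (z), 92 mm long (y, from -44 to +48 mm), with a crosspiece 36 wide (x), 14 long at its -y end and a hook 26 mm wide at its +y end; 40 g. It lies on the tops of the books and tin, across both gaps, underside 8 mm below this point
- case_mid (a point): Centre of the slim grey hard case, 20 (x, thickness) by 62 (y) by 160 mm (z, towards its top), 0.14 kg. Its lowest 16 mm taper on both broad sides to a 4 mm wide edge; above that the broad faces are flat and parallel. It leans on the stand, top 25 degrees from upright towards the stand's -x; its upper 65 mm is free on all sides
- stand: Fixed bamboo slanted stand, 125 (x) by 90 (y) mm, 100 mm high. Origin: centre of its underside on the desk. The case leans with its broad face on a slanted 70 mm wide board and its tapered edge on a ledge; the open side faces the stand's +x
- pot: Round grey ceramic pot, empty, without handles, 130 mm over the rim and 85 mm high, wall 6 mm, narrower towards the bottom, 0.7 kg, loose. Origin: centre of its underside
- bottle_mid (a point): Centre of an upright metal bottle, 66 mm diameter, 190 mm high, loose. Leave it alone
- mug_mid (a point): Centre of a white mug, 80 mm diameter, 85 mm high, with a handle, loose. Leave it alone
- pegs: Low fixed bamboo tray with five silver pegs lying side by side along its y, 70 (x) by 140 (y) mm, 22 mm high. Origin: centre of its underside. Not used
There are look-alikes about, which are no part of the job. What is meant by the part that bears puller_mid is not turquoise, and is the larger of those in its own colour. Leave any green or orange look-alike of the part that bears case_mid alone.

How it is judged:
At the end, for the whole second after the job is handed in: Puller in the pot. Case between guidebooks A and B on the rack floor (centre within 13 mm below, 10 mm above nominal), top up, upright to 0.22 rad, thickness along rack y to 0.25 rad, within 20 mm of rack middle in x. Guidebooks and tin stand in the rack, upright to 0.3 rad (horizontal distance between puller_mid and pot below 0.055 m and z of puller_mid in the frame of pot below 0.085 m and z of case_mid in the frame of rack between 0.075 and 0.098 m and x of case_mid in the frame of rack between -0.02 and 0.02 m and angle between case_mid's own z axis and vertical below 0.22 rad and angle between the x axis of case_mid and the y axis of rack, either way round below 0.25 rad and ((x of guide_a_mid in the frame of case_mid above 0.015 m and x of guide_b_mid in the frame of case_mid below -0.015 m) or (x of guide_a_mid in the frame of case_mid below -0.015 m and x of guide_b_mid in the frame of case_mid above 0.015 m)) and angle between each of guide_a_mid, guide_b_mid, tin_mid's own z axis and vertical below 0.3 rad and horizontal distance between each of guide_a_mid, guide_b_mid, tin_mid and rack below 0.065 m and z of each of guide_a_mid, guide_b_mid, tin_mid in the frame of rack below 0.073 m); the robot touches nothing.
It fails at once if the bottle is moved more than 25 mm (distance of bottle_mid from where it was at the start of the episode above 0.025 m).
It fails at once if the mug is moved more than 25 mm (distance of mug_mid from where it was at the start of the episode above 0.025 m).
It fails at once if the pot is moved more than 40 mm (distance of pot from where it was at the start of the episode above 0.04 m).
It also fails if it takes over 54 s, if anything falls off the work surface, if the arm or the gripper's body presses on something with over 40 N, if the wrist force passes 120 N, or if a joint passes its speed limit or range.

## Working session

There is one attempt and no reset: what is moved stays moved. The work goes in short steps, Python scripts to look and compute and a shell command to move; the robot and the scene stay as the last step left them, time stands still between calls to the robot, and variables do not carry over. Pictures are saved under pics/ and viewed, and the job is handed in when it is done.

```bash
ls; mkdir -p pics
python3 - <<'E'
from cell import state, eyes, manip
import cv2
print(state())
for n in ["scene","top","wrist"]:
    c=eyes.camera(n); cv2.imwrite(f"pics/{n}0.png",c["image"][:,:,::-1])
    print(n,{k:(v if k not in("image","depth") else None) for k,v in c.items()})
E
```

```text
pics
{'clock': 0.0, 'joint_pos': array([ 1.25000177,  0.39919835,  0.04504461,  1.53790317, -0.01868792,
        1.20691227, -0.05071174]), 'qvel': array([-0.00148237, -0.00096471, -0.00121717,  0.00055938, -0.00148621,
        0.00252821,  0.00080691]), 'joint_torque': array([ 1.29912801e-04, -4.75118959e+01,  1.36515923e+00, -2.54217517e+01,
        1.18465428e-02,  9.65814397e-03,  6.20141762e-06]), 'tool_pos': array([ 0.14285296, -0.6334372 ,  0.22844929]), 'orientation': array([ 1.04539582,  1.30771989, -1.04351361]), 'ft_force': array([ 0.14718438, -0.48319022, -0.15955452]), 'torque': array([ 0.05406653, -0.03503612,  0.02916158]), 'width': 1.0031885982530766}
scene {'image': None, 'depth': None, 'fx': 500.39465386353726, 'fy': 500.39465386353726, 'cx': 321.66444143781854, 'cy': 197.1099723641173, 'R': array([[ 0.50619927,  0.86241006, -0.0033459 ],
       [ 0.72983727, -0.43044495, -0.53108822],
       [-0.45945605,  0.26639451, -0.84730993]]), 't': array([-0.33567874, -0.29493387,  1.4368405 ])}
top {'image': None, 'depth': None, 'fx': 458.1592037295223, 'fy': 458.1592037295223, 'cx': 321.9221825027724, 'cy': 196.12830025359247, 'R': array([[ 0.00343333, -0.99999199,  0.00205912],
       [-0.99831282, -0.00354691, -0.05795628],
       [ 0.05796312, -0.00185667, -0.998317  ]]), 't': array([0.08555691, 0.54020593, 1.33366256])}
wrist {'image': None, 'depth': None, 'fx': 358.7758823834382, 'fy': 358.7758823834382, 'cx': 324.21864647643724, 'cy': 197.5231696379974, 'mount': array([[-5.26801974e-04, -3.12568522e-01,  9.49895069e-01,
        -1.45762309e-01],
       [-4.69528679e-04, -9.49895018e-01, -3.12568766e-01,
         8.07742016e-02],
       [ 9.99999751e-01, -6.10664820e-04,  3.53646685e-04,
        -3.36984540e-04],
       [ 0.00000000e+00,  0.00000000e+00,  0.00000000e+00,
         1.00000000e+00]])}
```

View pics/scene0.png

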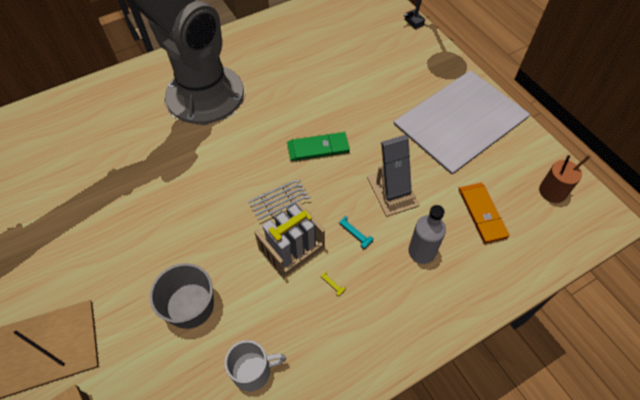

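View pics/top0.png

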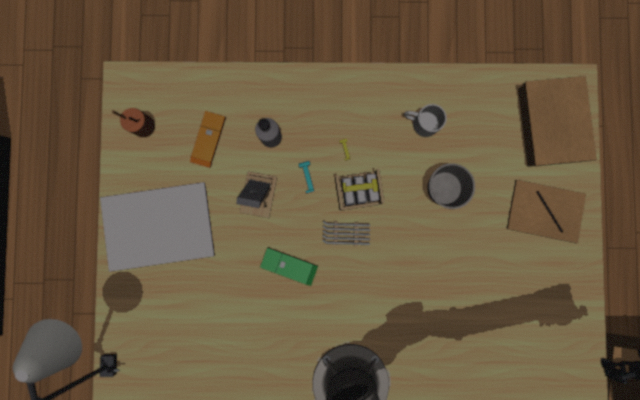

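View pics/wrist0.png

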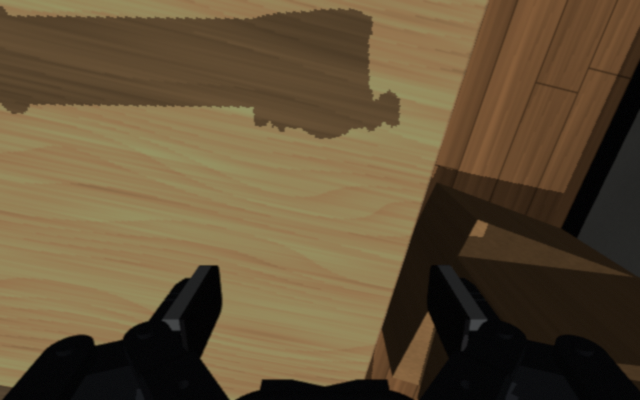

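Top view: the rack is at about (358,188) with the yellow puller across it, the pot at (450,186), the stand with the case at (256,194). The small yellow one at (346,150) and the turquoise one are look-alikes. Next I measure with depth.

```bash
cat > h.py <<'E'
import numpy as np, cv2
from cell import state, eyes, manip
from scipy.spatial.transform import Rotation as Ro
def cloud(c):
    d=c["depth"].astype(float); v,u=np.mgrid[0:d.shape[0],0:d.shape[1]]
    p=np.stack([(u-c["cx"])/c["fx"]*d,(v-c["cy"])/c["fy"]*d,d],-1)
    if "R" in c: w=(p-c["t"])@c["R"]
    else:
        s=c["state"]; M=c["mount"]; R=Ro.from_rotvec(s["orientation"]).as_matrix()
        w=(p@M[:3,:3].T+M[:3,3])@R.T+s["tool_pos"]
    w[d==0]=np.nan
    return w
def cam(n):
    s=state(); c=eyes.camera(n); c["state"]=s; return c
E
python3 - <<'E'
from h import *
for n,(x0,x1,y0,y1) in {"top":(230,480,100,260),"scene":(230,430,120,280)}.items():
    c=cam(n); np.save(f"/tmp/{n}_cloud.npy",cloud(c)); 
    cv2.imwrite(f"/tmp/{n}.png",c["image"][:,:,::-1])
    im=cv2.resize(c["image"][y0:y1,x0:x1,::-1],None,fx=3.2,fy=3.2,interpolation=cv2.INTER_CUBIC)
    im=cv2.convertScaleAbs(im,alpha=1.5); cv2.imwrite(f"pics/{n}1.png",im)
w=np.load("/tmp/top_cloud.npy"); im=cv2.imread("/tmp/top.png")
hsv=cv2.cvtColor(im,cv2.COLOR_BGR2HSV)
m=((hsv[...,0]>24)&(hsv[...,0]<36)&(hsv[...,1]>190)).astype(np.uint8)
n,l,st,ce=cv2.connectedComponentsWithStats(m)
for i in range(1,n):
    if st[i,4]>15:
        p=w[l==i]; print(st[i],ce[i],p.mean(0),np.nanmedian(p,0))
for (u,v) in [(358,188),(360,176),(348,197),(373,197),(361,197),(450,186),(256,194),(250,200),(265,185),(346,232),(300,300),(267,130),(430,120)]:
    print((u,v),w[v,u].round(4))
E
```

```text
(358, 188) [ 0.5557 -0.0098  0.128 ]
(360, 176) [ 0.599  -0.0241  0.024 ]
(348, 197) [0.5323 0.0162 0.1093]
(373, 197) [ 0.5326 -0.0525  0.1079]
(361, 197) [ 0.5323 -0.0192  0.112 ]
(450, 186) [ 0.5722 -0.2939  0.003 ]
(256, 194) [0.5382 0.2649 0.1329]
(250, 200) [0.5199 0.2741 0.176 ]
(265, 185) [0.5678 0.2488 0.0688]
(346, 232) [0.4345 0.0157 0.0018]
(300, 300) [0.2349 0.1507 0.0015]
(267, 130) [0.707  0.2342 0.1578]
(430, 120) [ 0.77   -0.2355  0.0065]
```

View pics/top1.png

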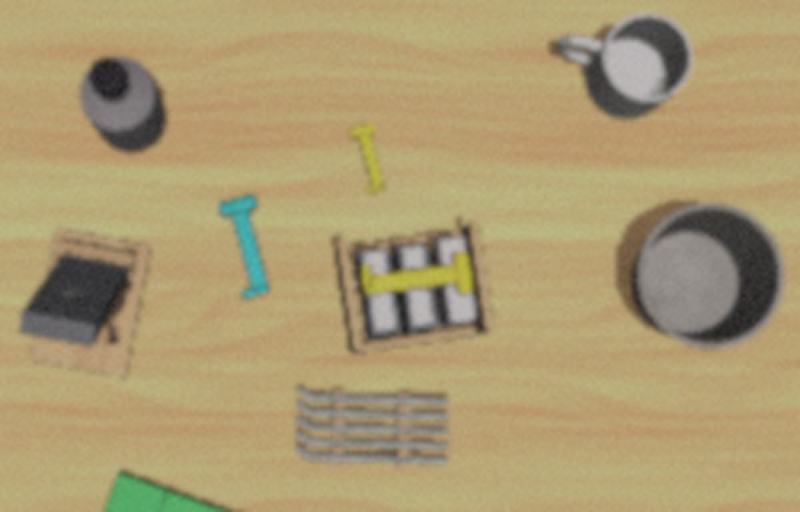

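View pics/scene1.png

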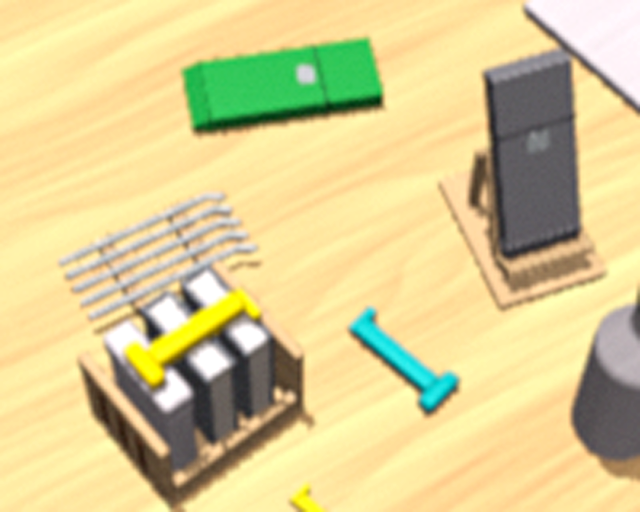

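Run:
```python
from h import *
w=np.load("/tmp/top_cloud.npy"); im=cv2.imread("/tmp/top.png")
hsv=cv2.cvtColor(im,cv2.COLOR_BGR2HSV)
print(hsv[188,358],hsv[197,361],hsv[150,346],hsv[240,300])
s=Ro.from_rotvec(state()["orientation"]).as_matrix(); print(s)
```

```text
[ 29 152 121] [173   8 126] [ 28 162 123] [ 22  90 124]
[[-2.64924958e-04  9.75482618e-01  2.20076331e-01]
 [ 7.81220553e-04  2.20076473e-01 -9.75482309e-01]
 [-9.99999660e-01 -8.65014572e-05 -8.20370821e-04]]
```

Run:
```python
from h import *
wt=np.load("/tmp/top_cloud.npy"); ws=np.load("/tmp/scene_cloud.npy"); im=cv2.imread("/tmp/top.png"); ims=cv2.imread("/tmp/scene.png")
for w,I,nm in((wt,im,"top"),(ws,ims,"scene")):
    hsv=cv2.cvtColor(I,cv2.COLOR_BGR2HSV)
    box=(abs(w[...,0]-.55)<.1)&(abs(w[...,1]+.02)<.1)
    m=box&(w[...,2]>.115)&(hsv[...,1]>110)
    p=w[m]; r=cv2.minAreaRect((p[:,:2]*1000).astype(np.float32)); print(nm,"puller",len(p),p.mean(0),r, np.nanmedian(p[:,2]))
    m=box&(w[...,2]>.10)&(w[...,2]<.117)&(hsv[...,1]<70); p=w[m]; r=cv2.minAreaRect((p[:,:2]*1000).astype(np.float32)); print(nm,"tops",len(p),p.mean(0),r)
    m=box&(w[...,2]>.085)&(w[...,2]<.096); p=w[m]; r=cv2.minAreaRect((p[:,:2]*1000).astype(np.float32)); print(nm,"boards",len(p),p.mean(0),r)
    m=(abs(w[...,0]-.57)<.12)&(abs(w[...,1]+.29)<.12)&(w[...,2]>.079)&(w[...,2]<.09); p=w[m]
    if len(p)>5: print(nm,"rim",len(p),cv2.minEnclosingCircle((p[:,:2]*1000).astype(np.float32)))
    m=(abs(w[...,0]-.56)<.15)&(abs(w[...,1]-.26)<.1)&(w[...,2]>.06); p=w[m]
    dark=m&(hsv[...,1]<60); q=w[dark]
    print(nm,"case z max",np.nanmax(q[:,2]),len(q)); 
    # top face edge
    A=np.c_[q[:,:2],np.ones(len(q))]
    # fit plane by ransac
    rng=np.random.default_rng(0);best=None
    for k in range(300):
        a=q[rng.choice(len(q),3,False)]; nn=np.cross(a[1]-a[0],a[2]-a[0]); nn/=np.linalg.norm(nn)+1e-12
        d=abs((q-a[0])@nn); c=(d<.0025).sum()
        if best is None or c>best[0]: best=(c,nn,a[0],d<.0025)
    Q=q[best[3]]; c=Q.mean(0); nn=np.linalg.svd(Q-c)[2][2]; nn*=np.sign(nn[2]); print(nm,"face n",nn,"tilt",np.degrees(np.arccos(nn[2])),"az",np.degrees(np.arctan2(nn[1],nn[0])),c,len(Q))
    ex=np.array([nn[0],nn[1],0]);ex/=np.linalg.norm(ex); ey=np.cross([0,0,1],ex); up=np.cross(nn,ey)
    print(" y ext",np.percentile((Q-c)@ey,[1,50,99])," up ext",np.percentile((Q-c)@up,[1,99]), "ey",ey,"up",up)
R=Ro.from_rotvec(state()["orientation"]).as_matrix(); print("shift mm",((np.array([.535,-.02,.32])-state()["tool_pos"])@R*1000).round(1))
```

```text
top puller 219 [ 0.56005428 -0.01698028  0.12823671] ((560.5161743164062, -13.725757598876953), (30.830398559570312, 91.88497924804688), 6.635314464569092) 0.1282164148162941
top tops 490 [ 0.54932229 -0.01504352  0.11108338] ((552.8917846679688, -15.82427978515625), (73.60350799560547, 91.52182006835938), 10.298615455627441)
top boards 217 [ 0.55477194 -0.01525329  0.09020927] ((556.0743408203125, -15.989540100097656), (97.01148223876953, 124.25990295410156), 8.570266723632812)
top rim 316 ((565.8915405273438, -274.72381591796875), 64.994873046875)
top case z max 0.19516328030474675 851
top face n [ 0.88938254 -0.16988582  0.42442608] tilt 64.88565817760266 az -10.814111496255764 [0.54449505 0.27405549 0.12372714] 412
 y ext [-2.86381962e-02  8.22557688e-05  2.96332805e-02]  up ext [-0.0671921   0.05921702] ey [ 0.18762324  0.98224107 -0.        ] up [-0.41688873  0.0796322   0.90546259]
scene puller 400 [ 0.56413287 -0.02310141  0.12769479] ((561.72509765625, -18.615123748779297), (33.99420166015625, 92.52354431152344), 8.664166450500488) 0.12828373242917018
scene tops 783 [ 0.55877552 -0.02045188  0.11069917] ((555.7500610351562, -21.289554595947266), (75.71022033691406, 92.5347671508789), 9.149397850036621)
scene boards 417 [ 0.56551375 -0.02878824  0.08993532] ((558.9457397460938, -21.20697021484375), (98.78495788574219, 124.11650848388672), 9.152743339538574)
scene rim 644 ((568.435546875, -280.07720947265625), 65.34283447265625)
scene case z max 0.19085762723075606 1420
scene face n [ 0.88866991 -0.16436551  0.42807683] tilt 64.6544273446668 az -10.478822624208426 [0.54823101 0.26905815 0.11916242] 951
 y ext [-0.02941728 -0.0002295   0.03041992]  up ext [-0.06392465  0.0620358 ] ey [ 0.18187209  0.9833222  -0.        ] up [-0.42093745  0.07785523  0.90374235]
shift mm [ -90.6  517.5 -512.6]
```

```bash
cat >> h.py <<'E'
def plan(target,zyaw,tilt_print=True):
    s=state(); R=Ro.from_rotvec(s["orientation"]).as_matrix()
    d=(np.array(target)-s["tool_pos"])@R*1000
    cy=np.degrees(np.arctan2(R[1,2],R[0,2])); t=-(zyaw-cy+180)%360-180
    t=-((zyaw-cy+180)%360-180)
    print("clock %.2f pos"%s["clock"],s["tool_pos"].round(4),"zyaw %.1f"%cy,"w %.3f"%s["width"],"F",s["ft_force"].round(1),"| shift",d.round(1),"turn %.3f"%np.radians(t),"down",R[:,0].round(3))
E
python3 -m handwheel '[-10,29,-29,-0.12,0.5, -20,58,-57,-0.24,0.5, -30,87,-86,-0.36,0.5, -40,116,-115,-0.48,0.5, -50,144,-143,-0.6,0.5]' 40
python3 -c "
from h import *
plan([.535,-.02,.32],8.9)"
```

```text
clock: 0.67
tool_pos: [0.2523, -0.4616, 0.2796]
orientation: [0.581, 1.492, -0.581]
ft_force: [0.8, -0.6, 0.3]
width: 0.496
clock 0.67 pos [ 0.2523 -0.4616  0.2796] zyaw -42.6 w 0.496 F [ 0.8 -0.6  0.3] | shift [-40.4 516.4 -90.7] turn -0.899 down [-0. -0. -1.]
```

```bash
python3 -m handwheel '[-8,40,-7,-0.12,0.5, -16,80,-14,-0.24,0.5, -24,120,-21,-0.36,0.5, -32,160,-28,-0.48,0.5, -40,200,-35,-0.6,0.5]'
python3 -c "
from h import *
plan([.535,-.02,.32],8.9)"
```

```text
clock: 1.08
tool_pos: [0.3628, -0.2913, 0.3199]
orientation: [0.112, 1.568, -0.113]
ft_force: [0.7, -0.8, 1.2]
width: 0.498
clock 1.08 pos [ 0.3628 -0.2913  0.3199] zyaw -8.2 w 0.498 F [ 0.7 -0.8  1.2] | shift [ -0.3 293.1 131.7] turn -0.299 down [ 0.    -0.001 -1.   ]
```

```bash
python3 -m handwheel '[0,37,17,-0.06,0.5, 0,74,34,-0.12,0.5, 0,111,51,-0.18,0.5, 0,148,68,-0.24,0.5, 0,185,84,-0.3,0.5]'
python3 -c "
from h import *
plan([.535,-.02,.32],8.9)"
```

```text
clock: 1.5
tool_pos: [0.4734, -0.1209, 0.3196]
orientation: [-0.121, 1.567, 0.12]
ft_force: [1.6, -1.6, -0.6]
width: 0.498
clock 1.50 pos [ 0.4734 -0.1209  0.3196] zyaw 8.8 w 0.498 F [ 1.6 -1.6 -0.6] | shift [-0.4 90.3 76.3] turn -0.002 down [ 0.001 -0.001 -1.   ]
```

```bash
python3 -m handwheel '[0,30,25,0,0.5, 0,60,50,0,0.5, 0,90,76,0,0.5, 0,90,76,0,0.5, 0,90,76,0,0.5]'
python3 - <<'E'
from h import *
plan([.56,-.016,.142],8.9)
c=cam("wrist"); cv2.imwrite("pics/w1.png",c["image"][:,:,::-1]); w=cloud(c); np.save("/tmp/w1.npy",w); cv2.imwrite("/tmp/w1.png",c["image"][:,:,::-1])
E
```

```text
clock: 1.92
tool_pos: [0.5348, -0.0193, 0.3191]
orientation: [-0.122, 1.567, 0.124]
ft_force: [-0.0, 0.2, 0.3]
width: 0.502
clock 1.92 pos [ 0.5348 -0.0193  0.3191] zyaw 9.0 w 0.502 F [-0.   0.2  0.3] | shift [177.1  -0.9  25.4] turn 0.002 down [-0.     0.001 -1.   ]
```

View pics/w1.png

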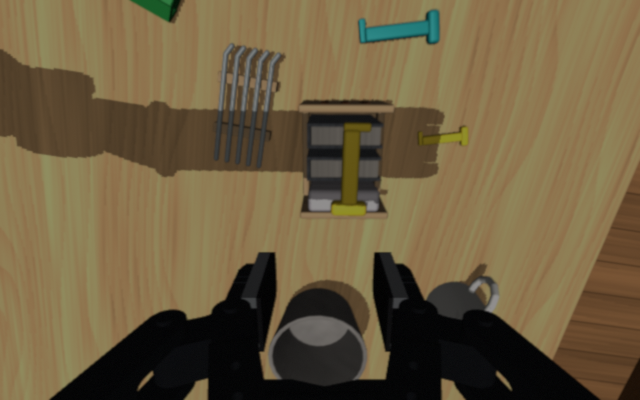

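Wrist view: the two upper blocks at (345,133) and (345,165) have page edges, so they are guidebooks B and A. The shiny one at (343,200), on the −y side, is the tin. The puller's crosspiece is at (348,209).

Run:
```python
from h import *
w=np.load("/tmp/w1.npy"); I=cv2.imread("/tmp/w1.png"); hsv=cv2.cvtColor(I,cv2.COLOR_BGR2HSV)
box=(abs(w[...,0]-.557)<.075)&(abs(w[...,1]+.02)<.085)
ya=np.radians(8.9); ex=np.array([np.cos(ya),np.sin(ya)]); ey=np.array([-ex[1],ex[0]])
def rep(nm,m):
    p=w[m]; r=cv2.minAreaRect((p[:,:2]*1000).astype(np.float32)); print(nm,len(p),p.mean(0).round(4),r)
    return p
m=box&(w[...,2]>.12)&(hsv[...,1]>110); p=rep("puller",m)
p=rep("boards",box&(w[...,2]>.086)&(w[...,2]<.095))
p=rep("tops",box&(w[...,2]>.107)&(w[...,2]<.118)&(hsv[...,1]<90))
o=np.array([.5575,-.0185]); q=(p[:,:2]-o)@ey
h,e=np.histogram(q,np.arange(-.06,.06,.002)); print([(round(a*1000),b) for a,b in zip(e,h)])
```

```text
puller 3625 [ 0.55   -0.015   0.2482] ((537.7388305664062, -12.516960144042969), (95.88139343261719, 107.5630111694336), 78.22360229492188)
boards 1530 [ 0.5542 -0.0077  0.0909] ((558.0858154296875, -19.482696533203125), (97.37931823730469, 123.69835662841797), 9.0247163772583)
tops 3673 [ 0.5516 -0.0168  0.1128] ((555.3602905273438, -19.823287963867188), (74.38806915283203, 91.59851837158203), 9.464715003967285)
[(-60, np.int64(0)), (-58, np.int64(0)), (-56, np.int64(0)), (-54, np.int64(0)), (-52, np.int64(0)), (-50, np.int64(0)), (-48, np.int64(18)), (-46, np.int64(39)), (-44, np.int64(58)), (-42, np.int64(60)), (-40, np.int64(59)), (-38, np.int64(70)), (-36, np.int64(73)), (-34, np.int64(92)), (-32, np.int64(102)), (-30, np.int64(87)), (-28, np.int64(108)), (-26, np.int64(121)), (-24, np.int64(118)), (-22, np.int64(0)), (-20, np.int64(0)), (-18, np.int64(0)), (-16, np.int64(0)), (-14, np.int64(21)), (-12, np.int64(118)), (-10, np.int64(130)), (-8, np.int64(104)), (-6, np.int64(106)), (-4, np.int64(109)), (-2, np.int64(103)), (0, np.int64(94)), (2, np.int64(110)), (4, np.int64(104)), (6, np.int64(71)), (8, np.int64(111)), (10, np.int64(162)), (12, np.int64(0)), (14, np.int64(0)), (16, np.int64(0)), (18, np.int64(0)), (20, np.int64(113)), (22, np.int64(127)), (24, np.int64(117)), (26, np.int64(119)), (28, np.int64(113)), (30, np.int64(110)), (32, np.int64(110)), (34, np.int64(105)), (36, np.int64(93)), (38, np.int64(89)), (40, np.int64(89)), (42, np.int64(95)), (44, np.int64(45)), (46, np.int64(0)), (48, np.int64(0)), (50, np.int64(0)), (52, np.int64(0)), (54, np.int64(0)), (56, np.int64(0))]
```

Run:
```python
from h import *
w=np.load("/tmp/w1.npy"); I=cv2.imread("/tmp/w1.png"); hsv=cv2.cvtColor(I,cv2.COLOR_BGR2HSV)
box=(abs(w[...,0]-.557)<.075)&(abs(w[...,1]+.02)<.085)
m=box&(w[...,2]>.122)&(w[...,2]<.14)&(hsv[...,1]>110); p=w[m]
print(len(p),cv2.minAreaRect((p[:,:2]*1000).astype(np.float32)),np.median(p[:,2]))
for y0 in np.arange(-.07,.04,.01):
    q=p[abs(p[:,1]-y0)<.003]
    if len(q): print(y0.round(3),len(q),np.percentile(q[:,0],[2,98]).round(4))
plan([.56,-.016,.142],7.5)
```

```text
1843 ((560.3099365234375, -17.403942108154297), (35.07827377319336, 91.06410217285156), 7.689239978790283) 0.12992815464181043
-0.06 154 [0.5486 0.5817]
-0.05 171 [0.5512 0.5806]
-0.04 89 [0.5559 0.5702]
-0.03 95 [0.5543 0.5694]
-0.02 98 [0.5532 0.5673]
-0.01 100 [0.5518 0.5666]
0.0 109 [0.5501 0.5655]
0.01 105 [0.5493 0.5637]
0.02 127 [0.5478 0.5694]
0.03 52 [0.5532 0.5717]
clock 1.97 pos [ 0.5343 -0.0218  0.319 ] zyaw 8.8 w 0.499 F [ 0.1 -0.  -0.7] | shift [177.    1.9  26.5] turn 0.022 down [-0.001 -0.    -1.   ]
```

```bash
python3 -m handwheel '[30,0,26,0.02,0.5, 70,0,26,0.02,0.5, 108,0,26,0.02,0.5, 130,0,26,0.02,0.5, 130,0,26,0.02,0.5]'
python3 - <<'E'
from h import *
plan([.5597,-.017,.143],7.6)
c=cam("wrist"); cv2.imwrite("pics/w2.png",c["image"][:,:,::-1])
E
```

```text
clock: 2.38
tool_pos: [0.5553, -0.0213, 0.1838]
orientation: [-0.101, 1.58, 0.1]
ft_force: [-0.9, -0.9, -0.6]
width: 0.501
clock 2.38 pos [ 0.5553 -0.0213  0.1838] zyaw 7.3 w 0.501 F [-0.9 -0.9 -0.6] | shift [40.7  3.7  5.3] turn -0.005 down [-0.011 -0.001 -1.   ]
```

View pics/w2.png

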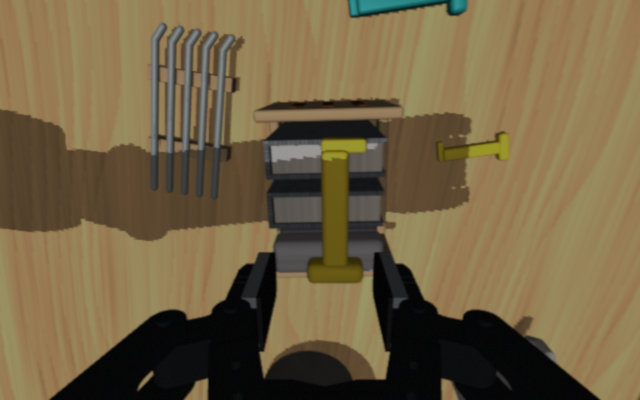

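The bar at x≈335 px sits about 5 mm right of the jaw centre (≈324 px), which matches the computed shift.

```bash
python3 -m handwheel '[8,2,3,0,0.45, 14,2,3,0,0.45, 20,2,3,0,0.45, 26,2,3,0,0.45, 26,2,3,0,0.45]'
python3 - <<'E'
from h import *
plan([.5597,-.017,.143],7.6)
E
```

```text
clock: 2.85
tool_pos: [0.5622, -0.0162, 0.1626]
orientation: [-0.103, 1.57, 0.103]
ft_force: [-0.2, -0.6, 0.2]
width: 0.448
clock 2.85 pos [ 0.5622 -0.0162  0.1626] zyaw 7.5 w 0.448 F [-0.2 -0.6  0.2] | shift [19.6 -0.5 -2.6] turn -0.002 down [-0.001 -0.    -1.   ]
```

```bash
python3 -m handwheel '[7,0,-2,0,0.45, 14,0,-2,0,0.45, 20,0,-2,0,0.45, 20,0,-2,0,0.3, 20,0,-2,0,0.1]' 40
python3 -m handwheel '[0,0,0,0,0, 0,0,0,0,0, 0,0,0,0,0, 0,0,0,0,0, 0,0,0,0,0]' 40
python3 - <<'E'
from h import *
plan([.567,-.277,.22],7.6)
c=cam("wrist"); cv2.imwrite("pics/w3.png",c["image"][:,:,::-1])
E
```

```text
clock: 3.27
tool_pos: [0.5604, -0.0163, 0.1427]
orientation: [-0.103, 1.569, 0.103]
ft_force: [-0.1, -0.1, 0.4]
width: 0.178
clock: 3.68
tool_pos: [0.5609, -0.0162, 0.1435]
orientation: [-0.103, 1.568, 0.103]
ft_force: [-0.1, 0.7, 0.5]
width: 0.001
clock 3.68 pos [ 0.5609 -0.0162  0.1435] zyaw 7.5 w 0.001 F [-0.1  0.7  0.5] | shift [ -76.5 -259.3  -28. ] turn -0.002 down [ 0. -0. -1.]
```

View pics/w3.png

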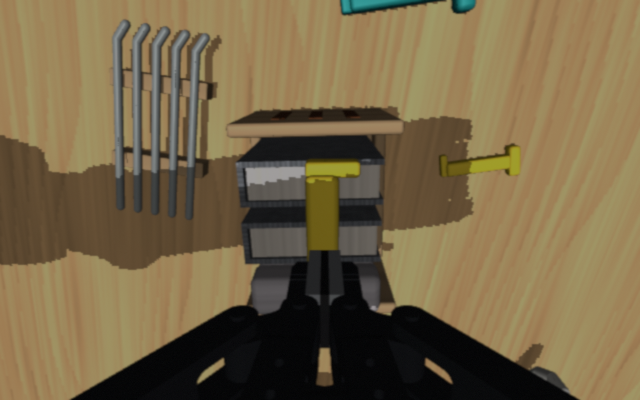

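The jaws shut fully and the bar at (322,215) is still beneath them, so the grasp missed. I'll check the tip height by depth.

Run:
```python
from h import *
c=cam("wrist"); d=c["depth"]; w=cloud(c)
for v in range(200,320,8): print(v,[ (round(float(d[v,u]),3),w[v,u].round(3).tolist()) for u in (316,323,333)])
c=cam("scene"); cv2.imwrite("pics/s3.png",cv2.resize(c["image"][120:290,220:400,::-1],None,fx=3.5,fy=3.5))
```

```text
200 [(0.167, [0.554, 0.01, 0.131]), (0.167, [0.557, 0.011, 0.131]), (0.167, [0.562, 0.011, 0.131])]
208 [(0.168, [0.555, 0.006, 0.131]), (0.17, [0.558, 0.006, 0.13]), (0.168, [0.563, 0.007, 0.131])]
216 [(0.17, [0.555, 0.002, 0.13]), (0.171, [0.558, 0.002, 0.13]), (0.171, [0.563, 0.003, 0.13])]
224 [(0.172, [0.556, -0.002, 0.13]), (0.171, [0.559, -0.001, 0.131]), (0.171, [0.564, -0.001, 0.13])]
232 [(0.172, [0.556, -0.006, 0.131]), (0.173, [0.56, -0.006, 0.13]), (0.173, [0.564, -0.005, 0.13])]
240 [(0.173, [0.557, -0.01, 0.131]), (0.174, [0.56, -0.01, 0.131]), (0.174, [0.565, -0.009, 0.13])]
248 [(0.175, [0.557, -0.015, 0.13]), (0.175, [0.561, -0.014, 0.13]), (0.175, [0.565, -0.013, 0.131])]
256 [(0.148, [0.557, -0.005, 0.156]), (0.147, [0.559, -0.005, 0.157]), (0.148, [0.564, -0.005, 0.156])]
264 [(0.14, [0.557, -0.005, 0.164]), (0.14, [0.559, -0.005, 0.164]), (0.142, [0.563, -0.005, 0.163])]
272 [(0.137, [0.557, -0.006, 0.168]), (0.135, [0.56, -0.005, 0.17]), (0.135, [0.563, -0.004, 0.17])]
280 [(0.13, [0.557, -0.005, 0.175]), (0.131, [0.56, -0.005, 0.174]), (0.13, [0.563, -0.004, 0.175])]
288 [(0.124, [0.557, -0.005, 0.181]), (0.124, [0.56, -0.004, 0.181]), (0.126, [0.563, -0.005, 0.18])]
296 [(0.122, [0.557, -0.006, 0.184]), (0.121, [0.56, -0.005, 0.184]), (0.123, [0.563, -0.006, 0.183])]
304 [(0.115, [0.557, -0.005, 0.191]), (0.123, [0.56, -0.009, 0.184]), (0.115, [0.563, -0.004, 0.19])]
312 [(0.11, [0.557, -0.004, 0.195]), (0.123, [0.561, -0.012, 0.184]), (0.111, [0.563, -0.004, 0.195])]
```

View pics/s3.png

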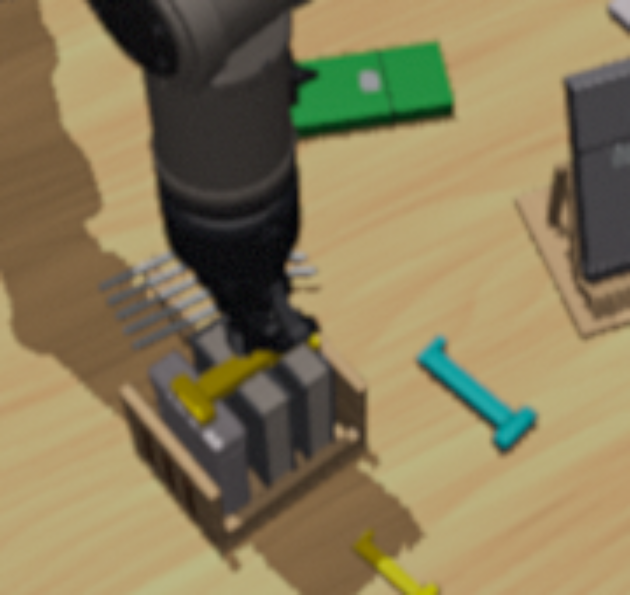

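Run:
```python
from h import *
c=cam("scene"); w=cloud(c); s=state()
def pr(X): 
    p=c["R"]@np.array(X)+c["t"]; return (c["fx"]*p[0]/p[2]+c["cx"],c["fy"]*p[1]/p[2]+c["cy"],p[2])
t=s["tool_pos"]; print(t,pr(t),pr(t-[0,0,.025]),pr(t+[0,0,.01]))
hsv=cv2.cvtColor(c["image"],cv2.COLOR_RGB2HSV)
m=(abs(w[...,0]-.56)<.04)&(abs(w[...,1]+.016)<.04)&(w[...,2]>.116)&(hsv[...,2]<60)
p=w[m]; i=np.argsort(p[:,2])[:15]; print(p[i].round(3)); 
im=cv2.resize(c["image"][190:240,270:330,::-1],None,fx=12,fy=12,interpolation=cv2.INTER_CUBIC); cv2.imwrite("pics/s4.png",cv2.convertScaleAbs(im,alpha=2))
```

```text
[ 0.56078564 -0.01627     0.14338269] (np.float64(290.1590954597528), np.float64(218.58341743546785), np.float64(1.0533603380934584)) (np.float64(290.81912159645424), np.float64(224.34305251338122), np.float64(1.0745430862220533)) (np.float64(289.88759189628524), np.float64(216.2141757327966), np.float64(1.0448872388420205))
[[ 0.572  0.002  0.116]
 [ 0.588 -0.028  0.116]
 [ 0.569 -0.025  0.157]
 [ 0.57  -0.023  0.157]
 [ 0.568 -0.022  0.158]
 [ 0.566 -0.028  0.161]
 [ 0.574 -0.02   0.161]
 [ 0.569 -0.025  0.162]
 [ 0.562 -0.028  0.162]
 [ 0.572 -0.021  0.163]
 [ 0.569 -0.027  0.164]
 [ 0.569 -0.024  0.165]
 [ 0.567 -0.028  0.165]
 [ 0.57  -0.023  0.166]
 [ 0.576 -0.023  0.167]]
```

View pics/s4.png

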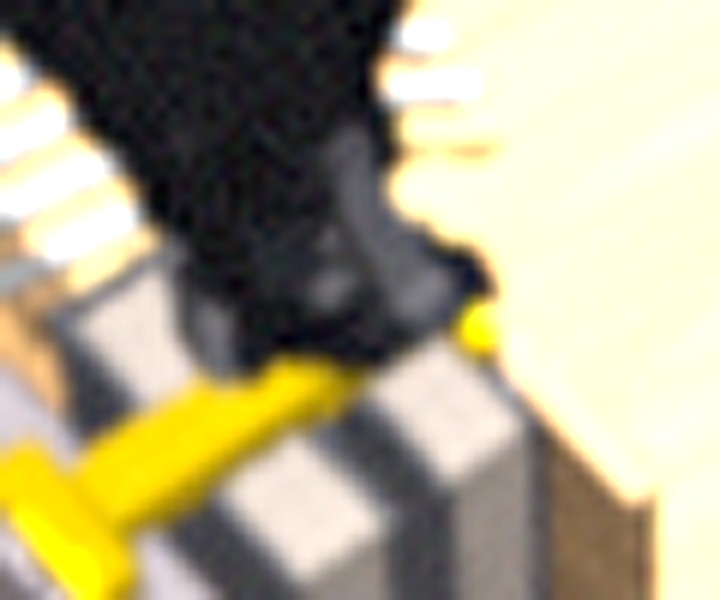

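Both cameras put the shut fingertips at z≈0.156, which is 12 mm behind the reported TCP and not 25 mm ahead of it as stated. I'll trust the measurement, reopen and go about 37 mm lower, watching the force.

```bash
python3 -m handwheel '[0,0,0,0,0.45, 0,0,0,0,0.45, 0,0,0,0,0.45, 0,0,0,0,0.45, 10,0,-1,0,0.45]'
python3 -m handwheel '[6,0,0,0,0.45, 12,0,0,0,0.45, 17,0,0,0,0.45, 17,0,0,0,0.45, 17,0,0,0,0.45]'
python3 - <<'E'
from h import *
plan([.5597,-.017,.105],7.6)
c=cam("wrist"); cv2.imwrite("pics/w5.png",c["image"][:,:,::-1]); w=cloud(c)
for v in range(236,290,6): print(v,[w[v,u].round(3).tolist() for u in (245,265,380,395)])
E
```

```text
clock: 4.3
tool_pos: [0.5615, -0.0162, 0.1348]
orientation: [-0.103, 1.564, 0.102]
ft_force: [0.5, -0.2, 0.1]
width: 0.449
clock: 4.72
tool_pos: [0.5594, -0.0163, 0.1157]
orientation: [-0.103, 1.569, 0.103]
ft_force: [-0.5, -0.5, 0.6]
width: 0.452
clock 4.72 pos [ 0.5594 -0.0163  0.1157] zyaw 7.5 w 0.452 F [-0.5 -0.5  0.6] | shift [10.7 -0.7  0.2] turn -0.001 down [-0.001  0.    -1.   ]
236 [[0.521, -0.013, 0.103], [0.531, -0.011, 0.104], [0.585, -0.003, 0.107], [0.62, -0.046, 0.001]]
242 [[0.522, -0.013, 0.109], [0.532, -0.01, 0.112], [0.584, -0.003, 0.112], [0.621, -0.051, 0.001]]
248 [[0.524, -0.013, 0.115], [0.533, -0.011, 0.115], [0.584, -0.005, 0.114], [0.622, -0.056, 0.001]]
254 [[0.523, -0.018, 0.111], [0.534, -0.008, 0.127], [0.581, -0.001, 0.128], [0.623, -0.062, 0.001]]
260 [[0.523, -0.021, 0.111], [0.535, -0.008, 0.132], [0.581, -0.002, 0.132], [0.624, -0.067, 0.001]]
266 [[0.524, -0.024, 0.112], [0.536, -0.008, 0.137], [0.58, -0.002, 0.137], [0.588, -0.005, 0.13]]
272 [[0.528, -0.013, 0.135], [0.536, -0.008, 0.141], [0.58, -0.002, 0.141], [0.587, -0.005, 0.134]]
278 [[0.529, -0.013, 0.139], [0.537, -0.008, 0.145], [0.579, -0.002, 0.146], [0.585, -0.002, 0.144]]
284 [[0.529, -0.013, 0.143], [0.538, -0.008, 0.15], [0.578, -0.003, 0.15], [0.583, -0.001, 0.151]]
```

View pics/w5.png

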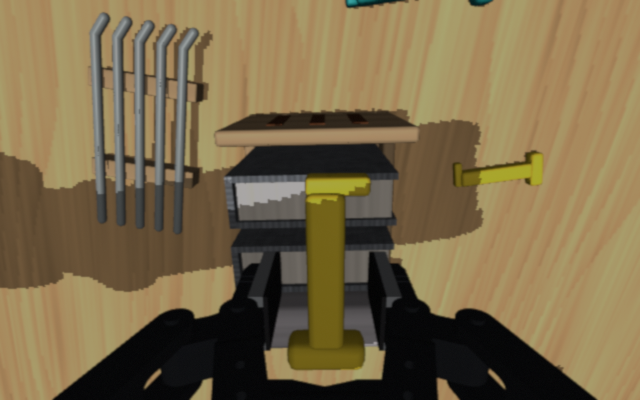

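```bash
python3 -m handwheel '[3,0,0,0,0.45, 6,0,0,0,0.35, 6,0,0,0,0.25, 6,0,0,0,0.1, 6,0,0,0,0]' 40
python3 -m handwheel '[0,0,0,0,0, 0,0,0,0,0, 0,0,0,0,0, 0,0,0,0,0, 0,0,0,0,0]' 40
python3 - <<'E'
from h import *
plan([.567,-.277,.22],7.6)
E
```

```text
clock: 5.18
tool_pos: [0.5585, -0.0165, 0.1135]
orientation: [-0.105, 1.572, 0.101]
ft_force: [-10.6, -1.2, 24.3]
width: 0.172
clock: 5.6
tool_pos: [0.5586, -0.0165, 0.1135]
orientation: [-0.105, 1.572, 0.101]
ft_force: [-9.8, -0.7, 23.5]
width: 0.179
clock 5.60 pos [ 0.5586 -0.0165  0.1135] zyaw 7.5 w 0.179 F [-9.8 -0.7 23.5] | shift [-105.8 -259.6  -26. ] turn -0.002 down [-0.003 -0.003 -1.   ]
```

```bash
python3 -m handwheel '[-6,0,0,0,0, -14,0,0,0,0, -40,0,0,0,0, -75,0,0,0,0, -90,0,0,0,0]' 40
python3 - <<'E'
from h import *
plan([.567,-.277,.22],7.6)
c=cam("wrist"); cv2.imwrite("pics/w6.png",c["image"][:,:,::-1])
E
```

```text
clock: 6.02
tool_pos: [0.5618, -0.0159, 0.2041]
orientation: [-0.103, 1.563, 0.103]
ft_force: [1.1, -0.5, 0.2]
width: 0.173
clock 6.02 pos [ 0.5618 -0.0159  0.2041] zyaw 7.5 w 0.173 F [ 1.1 -0.5  0.2] | shift [ -15.9 -259.5  -28.9] turn -0.001 down [ 0.005  0.    -1.   ]
```

View pics/w6.png

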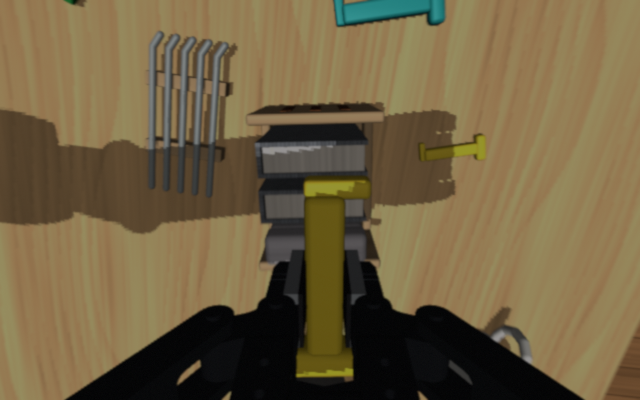

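The puller is held and the books are still standing. Now to the pot.

```bash
python3 -m handwheel '[0,-41,-4,0,0, 0,-82,-9,0,0, 0,-123,-14,0,0, 0,-164,-19,0,0, 0,-205,-24,0,0]' 40
python3 -m handwheel '[10,-30,-4,0,0, 20,-55,-6,0,0, 40,-55,-6,0,0, 60,-55,-6,0,0, 60,-55,-6,0,0]' 40
python3 - <<'E'
from h import *
plan([.567,-.277,.06],7.6)
c=cam("wrist"); cv2.imwrite("pics/w7.png",c["image"][:,:,::-1])
E
```

```text
clock: 6.48
tool_pos: [0.5623, -0.2248, 0.2]
orientation: [-0.103, 1.569, 0.103]
ft_force: [0.2, -0.2, -0.9]
width: 0.178
clock: 6.9
tool_pos: [0.5606, -0.2778, 0.1354]
orientation: [-0.099, 1.576, 0.105]
ft_force: [-0.7, -0.1, -1.0]
width: 0.177
clock 6.90 pos [ 0.5606 -0.2778  0.1354] zyaw 7.4 w 0.177 F [-0.7 -0.1 -1. ] | shift [75.4 -0.4  7. ] turn -0.003 down [-0.008  0.004 -1.   ]
```

View pics/w7.png

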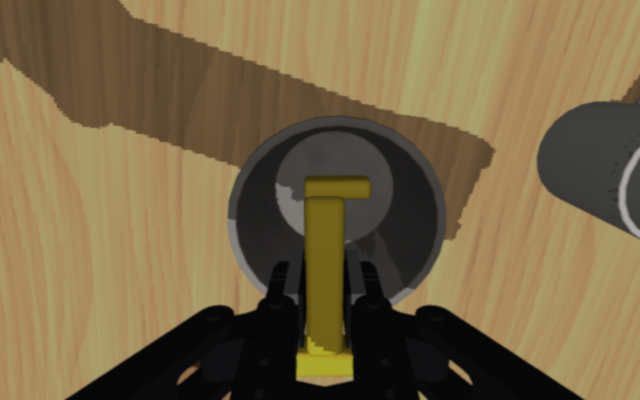

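```bash
python3 -m handwheel '[15,0,5,0,0, 30,0,5,0,0, 45,0,5,0,0, 60,0,5,0,0, 68,0,5,0,0]' 40
python3 - <<'E'
from h import *
plan([.567,-.277,.06],7.6)
E
```

```text
clock: 7.37
tool_pos: [0.5692, -0.2767, 0.0712]
orientation: [-0.104, 1.569, 0.104]
ft_force: [-0.1, -0.9, -0.9]
width: 0.174
clock 7.37 pos [ 0.5692 -0.2767  0.0712] zyaw 7.6 w 0.174 F [-0.1 -0.9 -0.9] | shift [11.2 -0.1 -2.2] turn -0.000 down [-0.  0. -1.]
```

```bash
python3 -m handwheel '[6,0,-2,0,0, 12,0,-2,0,0, 12,0,-2,0,0.2, 12,0,-2,0,0.4, 12,0,-2,0,0.4]' 40
python3 -m handwheel '[0,0,0,0,0.4, -20,0,0,0,0.4, -60,0,0,0,0.4, -100,0,0,0,0.4, -140,0,0,0,0.4]' 40
python3 - <<'E'
from h import *
plan([.52,.26,.26],-10.6)
c=cam("wrist"); cv2.imwrite("pics/w8.png",c["image"][:,:,::-1])
E
```

```text
clock: 7.78
tool_pos: [0.5678, -0.2779, 0.0613]
orientation: [-0.104, 1.567, 0.102]
ft_force: [-0.0, 0.0, 0.5]
width: 0.395
clock: 8.2
tool_pos: [0.5668, -0.2775, 0.2023]
orientation: [-0.103, 1.568, 0.103]
ft_force: [1.2, -1.5, -0.1]
width: 0.401
clock 8.20 pos [ 0.5668 -0.2775  0.2023] zyaw 7.5 w 0.401 F [ 1.2 -1.5 -0.1] | shift [-57.7 539.   24. ] turn 0.316 down [ 0.  0. -1.]
```

View pics/w8.png

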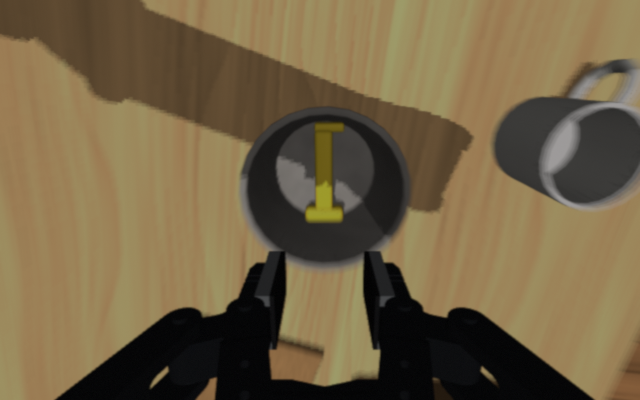

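The puller lies in the pot at (324,175) and the pot hasn't moved. Next is the case.

```bash
python3 -m handwheel '[-15,37,1,0.06,0.6, -30,75,2,0.12,0.6, -45,113,3,0.18,0.6, -60,151,4,0.24,0.6, -75,189,5,0.316,0.6]' 40
python3 -m handwheel '[-8,40,-2,0,0.7, -16,80,-4,0,0.7, -24,120,-5,0,0.7, -32,160,-5,0,0.7, -40,200,-5,0,0.8]' 40
python3 - <<'E'
from h import *
plan([.53,.24,.32],-10.6)
E
```

```text
clock: 8.67
tool_pos: [0.5469, -0.0878, 0.2766]
orientation: [0.147, 1.564, -0.148]
ft_force: [1.3, -0.9, -1.2]
width: 0.602
clock: 9.08
tool_pos: [0.5792, 0.1098, 0.3165]
orientation: [0.145, 1.564, -0.146]
ft_force: [0.4, -0.4, -0.5]
width: 0.793
clock 9.08 pos [0.5792 0.1098 0.3165] zyaw -10.6 w 0.793 F [ 0.4 -0.4 -0.5] | shift [ -3.7 119.  -72.3] turn -0.000 down [ 0.002 -0.001 -1.   ]
```

```bash
python3 -m handwheel '[0,35,-20,0,0.8, 0,70,-40,0,0.8, 0,105,-60,0,0.8, 0,119,-72,0,0.8, 0,119,-72,0,0.8]' 40
python3 - <<'E'
from h import *
plan([.53,.24,.32],-10.6)
c=cam("wrist"); cv2.imwrite("pics/w9.png",c["image"][:,:,::-1]); cv2.imwrite("/tmp/w9.png",c["image"][:,:,::-1]); np.save("/tmp/w9.npy",cloud(c))
E
```

```text
clock: 9.5
tool_pos: [0.5265, 0.2451, 0.3163]
orientation: [0.139, 1.567, -0.134]
ft_force: [0.4, -0.1, -0.2]
width: 0.803
clock 9.50 pos [0.5265 0.2451 0.3163] zyaw -10.0 w 0.803 F [ 0.4 -0.1 -0.2] | shift [-3.7 -4.4  4.4] turn 0.011 down [ 0.     0.003 -1.   ]
```

View pics/w9.png

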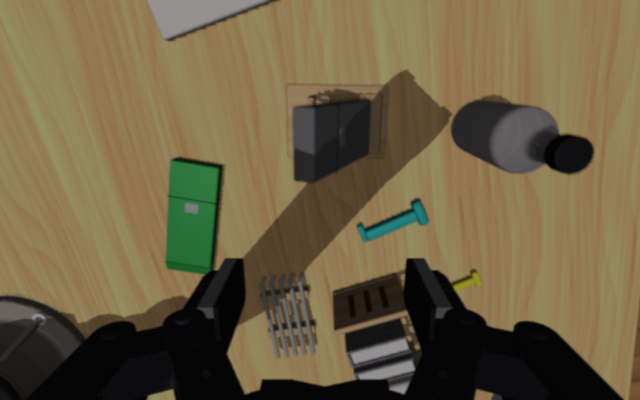

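Wrist view: the case's top end face is at about (303,145) and its broad front face at about (340,135). The bottle is at (515,135), well to +x.

Run:
```python
from h import *
w=np.load("/tmp/w9.npy"); 
box=(abs(w[...,0]-.53)<.08)&(abs(w[...,1]-.275)<.06)&(w[...,2]>.05)
q=w[box]; print(len(q),"zmax",np.percentile(q[:,2],[50,98,99.8]))
a=np.radians(-10.6); ex=np.array([np.cos(a),np.sin(a)]); ey=np.array([-ex[1],ex[0]])
X=q[:,:2]@ex; Y=q[:,:2]@ey; Z=q[:,2]
for z0 in np.arange(.06,.21,.01):
    m=abs(Z-z0)<.003
    if m.sum()>5: print(z0.round(3),m.sum(),"X",np.percentile(X[m],[1,50,99]).round(4),"Y",np.percentile(Y[m],[2,98]).round(4))
print("ex",ex)
```

```text
40342 zmax [0.38101765 0.40309917 0.40471576]
0.06 128 X [0.46   0.5173 0.5193] Y [0.3399 0.4041]
0.07 136 X [0.4709 0.5129 0.5147] Y [0.3397 0.404 ]
0.08 211 X [0.4532 0.5074 0.51  ] Y [0.3416 0.4043]
0.09 155 X [0.4806 0.5035 0.5052] Y [0.3403 0.4035]
0.1 200 X [0.4688 0.4984 0.5006] Y [0.3406 0.4049]
0.11 159 X [0.4926 0.4942 0.4958] Y [0.3395 0.3988]
0.12 193 X [0.4717 0.4896 0.4913] Y [0.3397 0.3994]
0.13 175 X [0.4834 0.4852 0.4869] Y [0.3397 0.3978]
0.14 216 X [0.4632 0.4802 0.4819] Y [0.3407 0.3994]
0.15 231 X [0.4687 0.4756 0.4773] Y [0.3399 0.3994]
0.16 253 X [0.4694 0.4711 0.4728] Y [0.3398 0.3983]
0.17 1146 X [0.4462 0.4526 0.4679] Y [0.3395 0.399 ]
ex [ 0.98293535 -0.18395135]
```

Run:
```python
from h import *
# tips at current opening, in tool frame
c=cam("wrist"); d=c["depth"]; M=c["mount"]
v,u=np.mgrid[0:400,0:640]
p=np.stack([(u-c["cx"])/c["fx"]*d,(v-c["cy"])/c["fy"]*d,d],-1)@M[:3,:3].T+M[:3,3]
p[d==0]=np.nan
m=(d>0)&(p[...,0]<.05)&(p[...,0]>-.1)&(abs(p[...,1])<.03)&(abs(p[...,2])<.07)
q=p[m]; print("open",c["state"]["width"],len(q)); 
for sgn in(1,-1):
    r=q[q[:,2]*sgn>0]; i=np.argsort(-r[:,0])[:12]; print((r[i]*1000).round(0).tolist()); r5=r[r[:,0]>r[:,0].max()-.02]; print("inner |z|",abs(r5[:,2]).min(),"outer",abs(r5[:,2]).max(), "y",r5[:,1].min(),r5[:,1].max())
```

```text
open 0.8027168584316169 34730
[[-10.0, -3.0, 35.0], [-10.0, 3.0, 35.0], [-10.0, -2.0, 35.0], [-10.0, -3.0, 35.0], [-10.0, -2.0, 35.0], [-11.0, 8.0, 35.0], [-11.0, -5.0, 35.0], [-11.0, 5.0, 35.0], [-11.0, 4.0, 35.0], [-11.0, 3.0, 35.0], [-11.0, 1.0, 35.0], [-11.0, -0.0, 35.0]]
inner |z| 0.03432109463155445 outer 0.04864778159530425 y -0.010639268975692909 0.012379484417058828
[[-10.0, -3.0, -34.0], [-10.0, -3.0, -34.0], [-10.0, 3.0, -34.0], [-10.0, 1.0, -34.0], [-11.0, -2.0, -33.0], [-11.0, -2.0, -34.0], [-11.0, 2.0, -34.0], [-11.0, -5.0, -34.0], [-11.0, 8.0, -34.0], [-11.0, 1.0, -34.0], [-11.0, 4.0, -33.0], [-11.0, -4.0, -34.0]]
inner |z| 0.03299533274813872 outer 0.04754880733918122 y -0.010920113835571704 0.01251568828713076
```

```bash
python3 -c "
from h import *
plan([.5255,.2776,.13],-10.6)"
python3 -m handwheel '[20,16,-4,0,0.9, 40,32,-4,0,0.9, 60,32,-4,0,0.9, 80,32,-4,0,0.9, 80,32,-4,0,0.9]' 25
python3 - <<'E'
from h import *
plan([.5255,.2776,.13],-10.6)
c=cam("wrist"); cv2.imwrite("pics/w10.png",c["image"][:,:,::-1]);
E
```

```text
clock 9.60 pos [0.53   0.2387 0.3157] zyaw -10.5 w 0.800 F [0.9 0.1 0.2] | shift [185.7  37.5 -11.8] turn 0.002 down [ 0.001 -0.001 -1.   ]
clock: 10.02
tool_pos: [0.5314, 0.2663, 0.2309]
orientation: [0.144, 1.572, -0.152]
ft_force: [0.5, -0.2, -1.1]
width: 0.899
clock 10.02 pos [0.5314 0.2663 0.2309] zyaw -10.8 w 0.899 F [ 0.5 -0.2 -1.1] | shift [100.9  10.6  -7.4] turn -0.003 down [-0.006 -0.005 -1.   ]
```

View pics/w10.png

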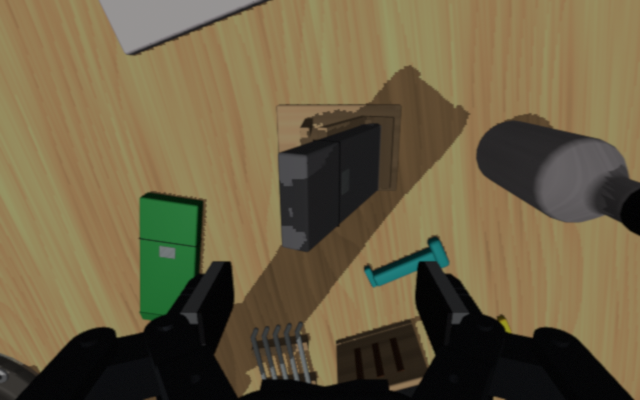

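The case's top face at (297,200) lies between the fingers laterally. I continue down.

```bash
python3 -m handwheel '[10,6,-8,0,0.9, 25,8,-8,0,0.9, 40,8,-8,0,0.9, 55,8,-8,0,0.9, 55,8,-8,0,0.9]' 25
python3 - <<'E'
from h import *
plan([.5255,.2776,.13],-10.6)
c=cam("wrist"); cv2.imwrite("pics/w11.png",c["image"][:,:,::-1]); 
w=cloud(c); a=np.radians(-10.6); ex=np.array([np.cos(a),np.sin(a)]); ey=np.array([-ex[1],ex[0]])
t=c["state"]["tool_pos"][:2]; print("tcp X,Y",t@ex,t@ey)
q=w[(abs(w[...,2]-.168)<.012)&(abs(w[...,:2]@ey-.37)<.04)&(abs(w[...,:2]@ex-.455)<.02)]; print(len(q),np.percentile(q[:,:2]@ex,[2,98]),np.percentile(q[:,:2]@ey,[2,98]),np.percentile(q[:,2],[2,98]))
E
```

```text
clock: 10.48
tool_pos: [0.5247, 0.2787, 0.1785]
orientation: [0.144, 1.568, -0.147]
ft_force: [0.1, -0.7, -0.4]
width: 0.9
clock 10.48 pos [0.5247 0.2787 0.1785] zyaw -10.6 w 0.900 F [ 0.1 -0.7 -0.4] | shift [48.5 -0.8  1.1] turn -0.001 down [-0.003 -0.002 -1.   ]
tcp X,Y 0.4645047517018192 0.37043981822371036
6643 [0.44670321 0.47221285] [0.34043315 0.39970061] [0.15718431 0.17614339]
```

View pics/w11.png

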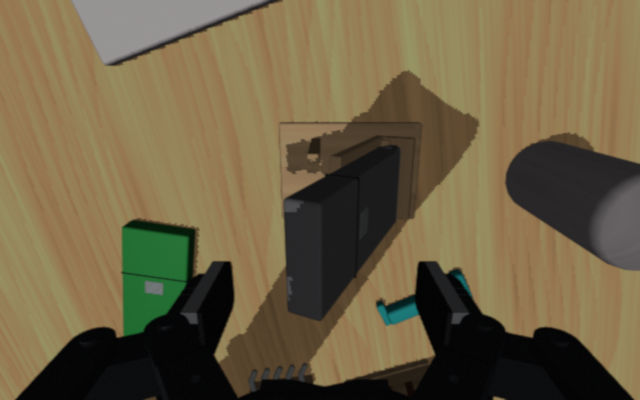

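Top face at (305,255) lies between the fingers (230 to 420 px). Descend and close gently.

```bash
python3 -m handwheel '[12,0,1,0,0.9, 24,0,1,0,0.9, 36,0,1,0,0.9, 47,0,1,0,0.9, 47,0,1,0,0.8]' 25
python3 -m handwheel '[0,0,0,0,0.6, 0,0,0,0,0.5, 0,0,0,0,0.4, 0,0,0,0,0.3, 0,0,0,0,0.3]' 25
python3 - <<'E'
from h import *
plan([.5255,.2776,.13],-10.6)
c=cam("wrist"); cv2.imwrite("pics/w12.png",c["image"][:,:,::-1]);
E
```

```text
clock: 10.95
tool_pos: [0.5252, 0.2781, 0.1302]
orientation: [0.143, 1.57, -0.148]
ft_force: [-0.3, -0.1, -0.6]
width: 0.803
clock: 11.37
tool_pos: [0.5292, 0.2799, 0.1354]
orientation: [0.147, 1.56, -0.144]
ft_force: [0.9, -0.2, 5.2]
width: 0.389
clock 11.37 pos [0.5292 0.2799 0.1354] zyaw -10.6 w 0.389 F [ 0.9 -0.2  5.2] | shift [ 5.3 -3.  -3.2] turn -0.000 down [ 0.006  0.001 -1.   ]
```

View pics/w12.png

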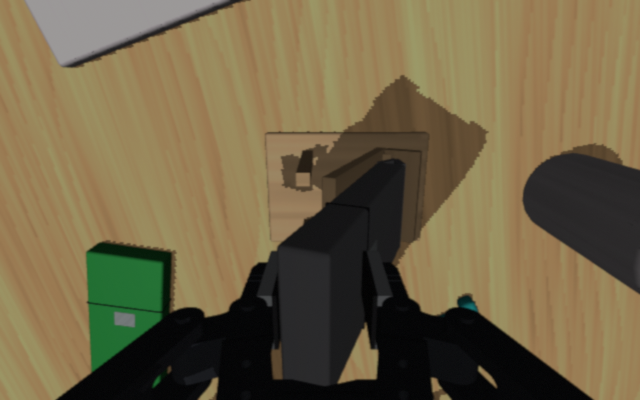

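```bash
python3 -m handwheel '[-8,0,3,0,0.1, -16,0,6,0,0, -26,0,10,0,0, -40,0,14,0,0, -55,0,18,0,0]' 35
python3 - <<'E'
from h import *
plan([.5255,.2776,.13],-10.6)
c=cam("wrist"); cv2.imwrite("pics/w13.png",c["image"][:,:,::-1]);
E
```

```text
clock: 11.83
tool_pos: [0.5466, 0.2745, 0.1886]
orientation: [0.146, 1.563, -0.147]
ft_force: [3.8, 0.1, -2.5]
width: 0.243
clock 11.83 pos [0.5466 0.2745 0.1886] zyaw -10.7 w 0.243 F [ 3.8  0.1 -2.5] | shift [ 58.5  -0.8 -21.5] turn -0.001 down [ 0.003 -0.001 -1.   ]
```

View pics/w13.png

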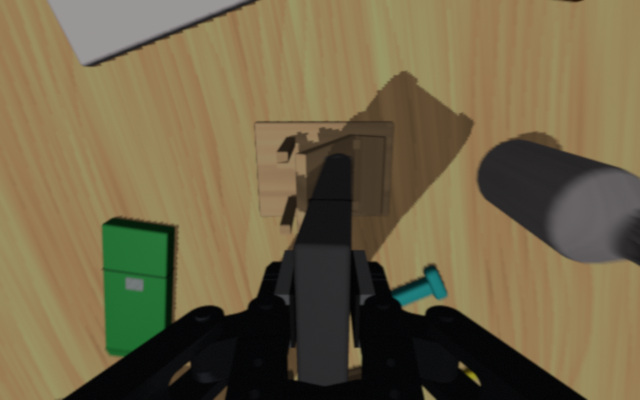

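Opening 0.243 means about 20.6 mm, so the case is gripped flat and upright. I'll firm up the grip, lift, and look with the scene camera.

```bash
python3 -m handwheel '[0,0,0,0,0, -20,0,0,0,0, -50,0,0,0,0, -80,0,0,0,0, -115,0,0,0,0]' 70
python3 - <<'E'
from h import *
plan([.555,-.0027,.32],-81.1)
c=cam("scene"); w=cloud(c)
cv2.imwrite("pics/s14.png",cv2.convertScaleAbs(cv2.resize(c["image"][60:260,300:480,::-1],None,fx=3,fy=3),alpha=1.5))
np.save("/tmp/s14.npy",w); cv2.imwrite("/tmp/s14.png",c["image"][:,:,::-1])
E
```

```text
clock: 12.3
tool_pos: [0.5421, 0.2757, 0.3021]
orientation: [0.143, 1.572, -0.146]
ft_force: [0.6, -0.1, -2.8]
width: 0.224
clock 12.30 pos [0.5421 0.2757 0.3021] zyaw -10.5 w 0.224 F [ 0.6 -0.1 -2.8] | shift [ -17.4 -271.4   63.6] turn 1.231 down [-0.006 -0.002 -1.   ]
```

View pics/s14.png

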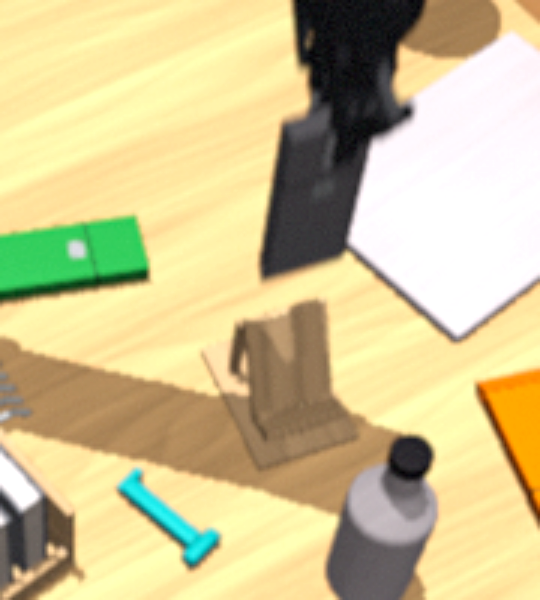

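Case is hanging; bottom edge around crop (310,265). Measure tilt, position and orientation from its visible face.

Run:
```python
from h import *
w=np.load("/tmp/s14.npy"); I=cv2.imread("/tmp/s14.png"); s=state(); t=s["tool_pos"]
q0=w-t; m=(abs(q0[...,0])<.05)&(abs(q0[...,1])<.06)&(q0[...,2]<.005)&(q0[...,2]>-.17); q=w[m]
# plane fit via least squares w/ trimming: X = a + bY + cZ in stand axes
a=np.radians(-10.6); ex=np.array([np.cos(a),np.sin(a),0]); ey=np.array([-ex[1],ex[0],0])
X=(q-t)@ex;Y=(q-t)@ey;Z=q[:,2]-t[2]; k=np.ones(len(q),bool)
for i in range(15):
    A=np.c_[np.ones(k.sum()),Y[k],Z[k]]; co=np.linalg.lstsq(A,X[k],rcond=None)[0]
    r=X-np.c_[np.ones(len(q)),Y,Z]@co; k=abs(r)<max(.003,.02*.6**i)
print(len(q),k.sum(),co,"tilt deg",np.degrees(np.arctan(co[2])),"yaw deg",np.degrees(np.arctan(co[1])))
print("Z",np.percentile(Z[k],[.5,1,5,95]),"Y at low",[ (z0.round(3),np.percentile(Y[k&(abs(Z-z0)<.004)],[2,98]).round(4).tolist()) for z0 in np.arange(-.12,0,.015) if (k&(abs(Z-z0)<.004)).sum()>5])
```

```text
1165 956 [ 0.00878231  0.00689118 -0.012668  ] tilt deg -0.725784338909743 yaw deg 0.3948293193710199
Z [-0.12308209 -0.12080745 -0.11360042 -0.00537774] Y at low [(np.float64(-0.12), [-0.0384, 0.0187]), (np.float64(-0.105), [-0.0383, 0.0206]), (np.float64(-0.09), [-0.0385, 0.0199]), (np.float64(-0.075), [-0.0392, 0.02]), (np.float64(-0.06), [-0.0382, 0.02]), (np.float64(-0.045), [-0.0385, 0.0208]), (np.float64(-0.03), [-0.0394, 0.0205]), (np.float64(-0.015), [-0.0391, 0.0213])]
```

Run:
```python
from h import *
c=cam("wrist"); d=c["depth"]; M=c["mount"]
v,u=np.mgrid[0:400,0:640]
p=np.stack([(u-c["cx"])/c["fx"]*d,(v-c["cy"])/c["fy"]*d,d],-1)@M[:3,:3].T+M[:3,3]
for vv in range(120,390,15): print(vv,(p[vv,315:332].mean(0)*1000).round(1), d[vv,323])
q=p[(p[...,0]>.02)&(p[...,0]<.14)&(abs(p[...,2])<.03)&(abs(p[...,1])<.06)&(d>0)]
for x0 in np.arange(.02,.14,.01):
    k=abs(q[:,0]-x0)<.004
    if k.sum(): print(x0.round(3),k.sum(),"z",np.percentile(q[k,2],[3,97]).round(4),"y",np.percentile(q[k,1],[5,50,95]).round(4))
cv2.imwrite("pics/w15.png",c["image"][:,:,::-1])
```

```text
120 [301.5  33.5  -1.3] 0.43998504
135 [205.8  29.2  -1.1] 0.37149563
150 [228.2  10.2  -0.9] 0.37655765
165 [84.4 27.4 -0.4] 0.23579682
180 [47.1 27.4 -0.2] 0.19931293
195 [19.1 27.6 -0.1] 0.17242105
210 [-1.8 27.6 -0. ] 0.15418385
225 [-18.5  27.6   0.1] 0.13772644
240 [-32.4  27.8   0.1] 0.12341297
255 [-35.2  23.5   0.1] 0.12296227
270 [-35.3  17.8   0.1] 0.12519793
285 [-35.3  11.8   0.1] 0.12596346
300 [-35.3   5.6   0.1] 0.12746361
315 [-35.3  -0.7   0.1] 0.13079685
330 [-42.   -1.9   0.1] 0.13181235
345 [-35.6 -13.7   0.1] 0.13508432
360 [-35.4 -20.8   0.1] 0.13582884
375 [-35.2 -28.2   0.1] 0.13912058
0.02 95 z [-0.0074  0.0107] y [0.0271 0.0275 0.0279]
0.03 165 z [-0.0073  0.0111] y [0.0269 0.0275 0.0278]
0.04 144 z [-0.0072  0.0111] y [0.0269 0.0275 0.0278]
0.05 127 z [-0.0069  0.0112] y [0.0269 0.0274 0.0277]
0.06 109 z [-0.0067  0.0115] y [0.0268 0.0274 0.0277]
0.07 90 z [-0.0064  0.0114] y [0.027  0.0274 0.0276]
0.08 86 z [-0.0064  0.0118] y [0.0267 0.0274 0.0276]
0.09 78 z [-0.0062  0.0117] y [0.0268 0.0273 0.0275]
0.1 76 z [-0.0058  0.0122] y [0.0269 0.0273 0.0275]
0.11 58 z [-0.0057  0.0127] y [0.0265 0.0273 0.0275]
0.12 29 z [-0.0014  0.0078] y [0.0263 0.0272 0.0275]
```

View pics/w15.png

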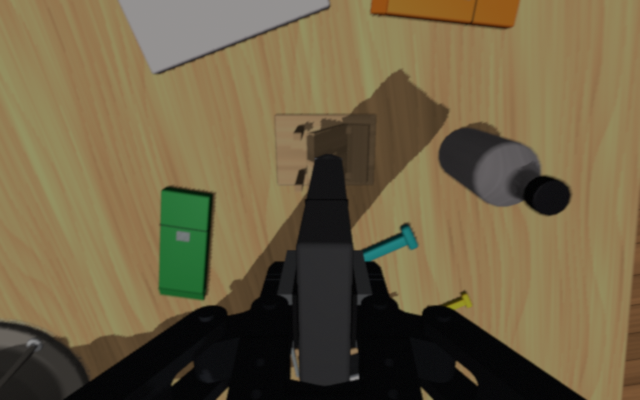

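The wrist depth gives the held case clearly: top 35 mm behind the TCP, so its edge is 125 mm ahead; centre −3.5 mm in tool y; edge +3.3 mm in tool z; tilt under 1°. Carry it to above the rack.

```bash
python3 -m handwheel '[-4,-39,9,0.12,0, -8,-78,18,0.24,0, -12,-117,27,0.36,0, -16,-156,36,0.48,0, -16,-195,46,0.6,0]' 70
python3 -c "
from h import *
plan([.558,.0011,.30],-81.1)"
```

```text
clock: 12.82
tool_pos: [0.5523, 0.0748, 0.3184]
orientation: [0.617, 1.484, -0.618]
ft_force: [1.4, 0.2, -1.1]
width: 0.221
clock 12.82 pos [0.5523 0.0748 0.3184] zyaw -45.3 w 0.221 F [ 1.4  0.2 -1.1] | shift [ 18.3 -47.7  56.4] turn 0.625 down [-0.003  0.    -1.   ]
```

```bash
python3 -m handwheel '[0,-12,14,0.12,0, 0,-24,28,0.24,0, 0,-36,42,0.36,0, 0,-48,56,0.49,0, 0,-48,56,0.625,0]' 70
python3 - <<'E'
from h import *
plan([.558,.0011,.30],-81.1)
c=cam("wrist"); cv2.imwrite("pics/w16.png",c["image"][:,:,::-1]); np.save("/tmp/w16.npy",cloud(c))
E
```

```text
clock: 13.23
tool_pos: [0.5582, -0.0027, 0.317]
orientation: [1.084, 1.284, -1.093]
ft_force: [0.3, -1.0, -1.5]
width: 0.227
clock 13.23 pos [ 0.5582 -0.0027  0.317 ] zyaw -80.7 w 0.227 F [ 0.3 -1.  -1.5] | shift [17.   0.5 -3.8] turn 0.008 down [-0.005 -0.002 -1.   ]
```

View pics/w16.png

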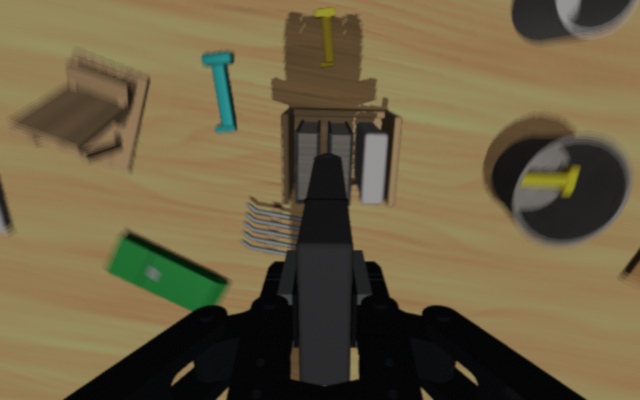

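Below the case the view shows B (308,160), A (340,160) and the tin (373,165). The A–B gap needs remeasuring once the arm has settled.

```bash
python3 -m handwheel '[8,0,-4,0.008,0, 15,0,-4,0.008,0, 15,0,-4,0.008,0, 15,0,-4,0.008,0, 15,0,-4,0.008,0]' 70
cat > gap.py <<'E'
from h import *
import sys
c=cam("wrist"); w=cloud(c); cv2.imwrite(sys.argv[1],c["image"][:,:,::-1])
ya=np.radians(8.9); ex=np.array([np.cos(ya),np.sin(ya)]); ey=np.array([-ex[1],ex[0]]); o=np.array([.5575,-.0185])
X=(w[...,:2]-o)@ex; Y=(w[...,:2]-o)@ey; Z=w[...,2]
t=c["state"]["tool_pos"]; tx,ty=(t[:2]-o)@ex,(t[:2]-o)@ey
print("tcp ex,ey mm",tx*1000,ty*1000,"z",t[2],"case edge ey ~",ty*1000-3.3)
for lo,hi in((-.04,-.03),(.02,.026),(.028,.034)):
    m=(Z>.104)&(Z<.12)&(X>lo)&(X<hi)&(abs(Y)<.06)
    h,e=np.histogram(Y[m],np.arange(-.06,.06,.001)); occ=e[:-1][h>1]
    if len(occ)==0: continue
    runs=np.split(occ,np.where(np.diff(occ)>.0025)[0]+1); print("X",lo,[(round(r[0]*1000),round(r[-1]*1000+1)) for r in runs])
m=(Z>.085)&(Z<.095)&(abs(X)<.06)&(abs(Y)<.075); p=np.c_[X[m],Y[m]]*1000; print("boards Y",np.percentile(p[:,1],[1,99]),"X",np.percentile(p[:,0],[1,99]))
E
python3 gap.py pics/w17.png
```

```text
clock: 13.7
tool_pos: [0.5586, 0.0071, 0.304]
orientation: [1.083, 1.285, -1.083]
ft_force: [0.6, 0.2, -1.7]
width: 0.221
tcp ex,ey mm 5.040593164334208 25.07569191451277 z 0.304003300990232 case edge ey ~ 21.77569191451277
X -0.04 [(-46, -23), (-13, 2)]
X 0.02 [(-47, -23), (-13, 11), (20, 44)]
X 0.028 [(-47, -23), (-13, 11), (20, 44)]
boards Y [-63.27256337  59.9660234 ] X [-46.60215068  48.36613687]
```

View pics/w17.png

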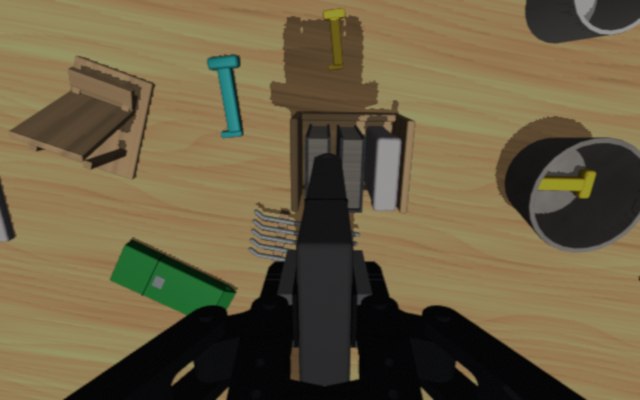

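```bash
cat >> gap.py <<'E'
d=c["depth"]; M=c["mount"]; v,u=np.mgrid[0:400,0:640]
p=np.stack([(u-c["cx"])/c["fx"]*d,(v-c["cy"])/c["fy"]*d,d],-1)@M[:3,:3].T+M[:3,3]
q=p[(abs(p[...,0]-.07)<.06)&(abs(p[...,2])<.03)&(p[...,1]<.035)&(p[...,1]>.02)&(d>0)]
for x0 in (.02,.05,.08,.1,.115,.12):
    k=abs(q[:,0]-x0)<.003
    if k.sum()>3: print("case x",x0,"z",np.percentile(q[k,2],[3,97]).round(4),"y",np.median(q[k,1]).round(4))
k=(abs(p[...,2])<.006)&(abs(p[...,1])<.02)&(d>0)&(d<.2); print("case top x",np.median(p[k][:,0]))
plan([.558,.0011,.1327],-81.1)
E
python3 -m handwheel '[10,0,3,0,0, 20,0,6,0,0, 35,0,6,0,0, 50,0,6,0,0, 50,0,6,0,0]' 70
python3 gap.py pics/w18.png
```

```text
clock: 14.17
tool_pos: [0.5572, -0.0005, 0.2501]
orientation: [1.082, 1.289, -1.09]
ft_force: [-0.7, -0.2, -1.8]
width: 0.225
tcp ex,ey mm 2.540402258944742 17.84997730473795 z 0.2501376808377135 case edge ey ~ 14.54997730473795
X -0.04 [(-47, -23), (-13, -4), (37, 44)]
X 0.02 [(-47, -23), (-13, 9), (23, 44)]
X 0.028 [(-47, -23), (-13, 11), (20, 44)]
boards Y [-63.14310972  60.11472444] X [-46.48403242  48.52532355]
case x 0.02 z [-0.0084  0.0097] y 0.0278
case x 0.05 z [-0.0078  0.0102] y 0.0279
case x 0.08 z [-0.0075  0.0106] y 0.0279
case x 0.1 z [-0.0067  0.0111] y 0.0279
case x 0.115 z [-0.0033  0.0084] y 0.0277
case x 0.12 z [-0.0022  0.0066] y 0.0279
case top x -0.03545574766936599
clock 14.22 pos [ 5.582e-01 -3.000e-04  2.519e-01] zyaw -80.4 w 0.223 F [ 0.6  0.6 -1.3] | shift [119.2   0.7  -1.3] turn 0.012 down [-0.005 -0.    -1.   ]
```

View pics/w18.png

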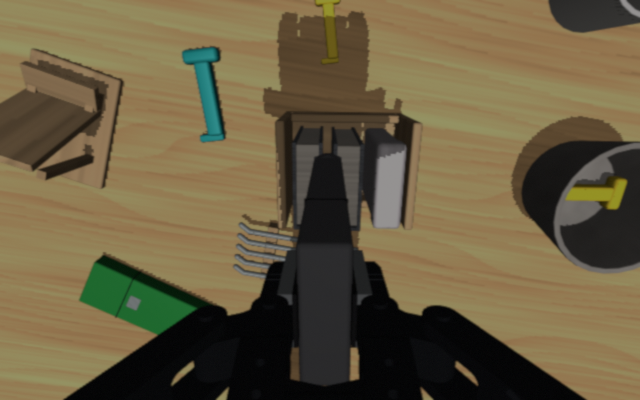

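The edge sits at 15.6 mm against a gap of 11 to 20 mm, so it's centred. Descend in stages, watching the force.

```bash
python3 -m handwheel '[6,0,0,0.01,0, 12,0,0,0.01,0, 18,0,0,0.01,0, 24,0,0,0.01,0, 24,0,0,0.01,0]' 90
python3 gap.py pics/w19.png
```

```text
clock: 14.63
tool_pos: [0.5591, 0.0004, 0.229]
orientation: [1.091, 1.281, -1.093]
ft_force: [-0.8, -0.0, -3.3]
width: 0.219
tcp ex,ey mm 4.458826240418493 18.421919118022466 z 0.22899613083646722 case edge ey ~ 15.121919118022465
X -0.04 [(-47, -22), (-15, -3), (39, 48)]
X 0.02 [(-47, -23), (-16, 5), (27, 48)]
X 0.028 [(-47, -23), (-16, 48)]
boards Y [-63.15146245  60.14104412] X [-46.52269838  48.6441241 ]
case x 0.02 z [-0.0083  0.0098] y 0.0278
case x 0.05 z [-0.0079  0.0103] y 0.0279
case x 0.08 z [-0.0075  0.0106] y 0.0278
case x 0.1 z [-0.0071  0.0111] y 0.0279
case x 0.115 z [-0.0282  0.0279] y 0.0253
case x 0.12 z [-0.0258  0.0288] y 0.0273
case top x -0.035400762598573415
clock 14.68 pos [5.593e-01 4.000e-04 2.296e-01] zyaw -80.9 w 0.219 F [-0.4 -0.  -2.4] | shift [96.9 -1.  -0.9] turn 0.003 down [-0.001 -0.    -1.   ]
```

View pics/w19.png

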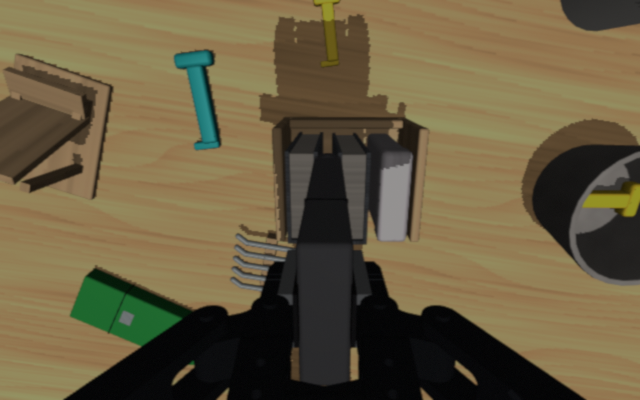

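The edge is in the gap and the books are parting by 3 to 4 mm each with almost no force. Continue.

```bash
python3 -m handwheel '[6,0,0,0,0, 12,0,0,0,0, 18,0,0,0,0, 24,0,0,0,0, 30,0,0,0,0]' 90
python3 gap.py pics/w20.png
```

```text
clock: 15.1
tool_pos: [0.5596, 0.0005, 0.1995]
orientation: [1.092, 1.28, -1.092]
ft_force: [-0.1, 0.0, -1.6]
width: 0.221
tcp ex,ey mm 5.043390806213229 18.393850414536153 z 0.19951344413008104 case edge ey ~ 15.093850414536153
X -0.04 [(-47, -22), (-20, -8), (46, 53)]
X 0.02 [(-47, -23), (-20, 6), (28, 53)]
X 0.028 [(-47, -23), (-20, 53)]
boards Y [-63.01172896  60.13246621] X [-46.27584334  48.68622792]
case x 0.02 z [-0.0086  0.0097] y 0.0279
case x 0.05 z [-0.0078  0.0103] y 0.0279
case x 0.08 z [-0.0109  0.0134] y 0.0278
case x 0.1 z [-0.0293  0.0283] y 0.0279
case x 0.115 z [-0.0283  0.0279] y 0.0281
case x 0.12 z [-0.0282  0.0283] y 0.028
case top x -0.03538514041609338
clock 15.15 pos [5.588e-01 4.000e-04 1.982e-01] zyaw -81.0 w 0.218 F [ 0.8 -0.  -2.9] | shift [65.5 -0.5 -0.8] turn 0.003 down [-0.003 -0.    -1.   ]
```

View pics/w20.png

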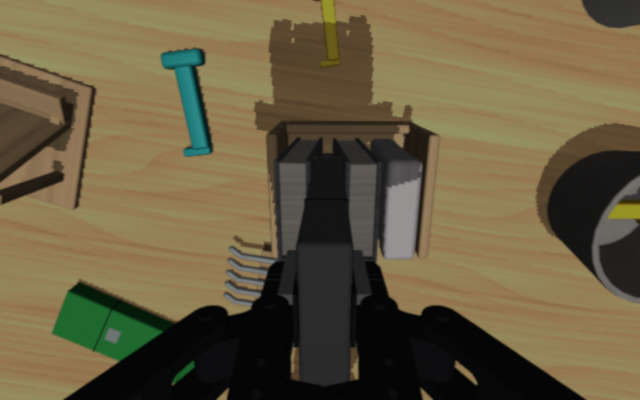

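```bash
python3 -m handwheel '[6,0,0,0,0, 12,0,0,0,0, 18,0,0,0,0, 24,0,0,0,0, 30,0,0,0,0]' 90
python3 gap.py pics/w21.png
```

```text
clock: 15.57
tool_pos: [0.5601, -0.0002, 0.17]
orientation: [1.092, 1.278, -1.092]
ft_force: [-0.5, -2.6, 0.6]
width: 0.218
tcp ex,ey mm 5.36240080607074 17.72516339731932 z 0.16995418196143475 case edge ey ~ 14.42516339731932
X -0.04 [(-49, -19)]
X 0.02 [(-49, 1), (29, 55)]
X 0.028 [(-49, 1), (6, 27), (29, 55)]
boards Y [-62.95491148  60.19886506] X [-45.67488624  48.90377979]
case x 0.02 z [-0.0082  0.0099] y 0.0278
case x 0.05 z [-0.0142  0.0209] y 0.0278
case x 0.08 z [-0.028   0.0277] y 0.0278
case x 0.1 z [-0.0292  0.0279] y 0.0278
case x 0.115 z [-0.0282  0.0283] y 0.0277
case x 0.12 z [-0.0279  0.0274] y 0.0279
case top x -0.03536022223356593
clock 15.62 pos [ 5.595e-01 -4.000e-04  1.688e-01] zyaw -81.0 w 0.218 F [ 0.9 -1.7 -2.3] | shift [36.1 -1.2 -1.7] turn 0.002 down [-0.001 -0.001 -1.   ]
```

View pics/w21.png

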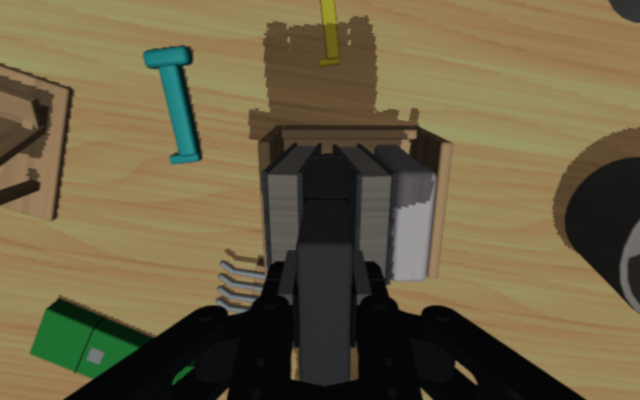

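```bash
python3 -m handwheel '[4,0,0,0,0, 8,0,0,0,0, 12,0,0,0,0, 16,0,0,0,0, 20,0,0,0,0]' 110
python3 gap.py pics/w22.png
```

```text
clock: 16.03
tool_pos: [0.5603, -0.0, 0.1504]
orientation: [1.093, 1.278, -1.092]
ft_force: [1.1, -2.4, 0.3]
width: 0.218
tcp ex,ey mm 5.619947136546366 17.807926536627594 z 0.15041678013768667 case edge ey ~ 14.507926536627593
X -0.04 [(-57, -19)]
X 0.02 [(-57, -7), (29, 54)]
X 0.028 [(-57, -7), (6, 27), (29, 54)]
boards Y [-62.52910911  60.2839398 ] X [-39.35692031  49.17392029]
case x 0.02 z [-0.0082  0.0097] y 0.0278
case x 0.05 z [-0.0283  0.0258] y 0.0277
case x 0.08 z [-0.028   0.0282] y 0.0276
case x 0.1 z [-0.0292  0.0279] y 0.0276
case x 0.115 z [-0.0283  0.027 ] y 0.0274
case x 0.12 z [-0.0281  0.0283] y 0.0274
case top x -0.03535048911599887
clock 16.08 pos [5.595e-01 5.000e-04 1.492e-01] zyaw -81.0 w 0.214 F [ 0.6 -0.7 -2.3] | shift [16.5 -1.3 -0.8] turn 0.002 down [-0.001  0.    -1.   ]
```

View pics/w22.png

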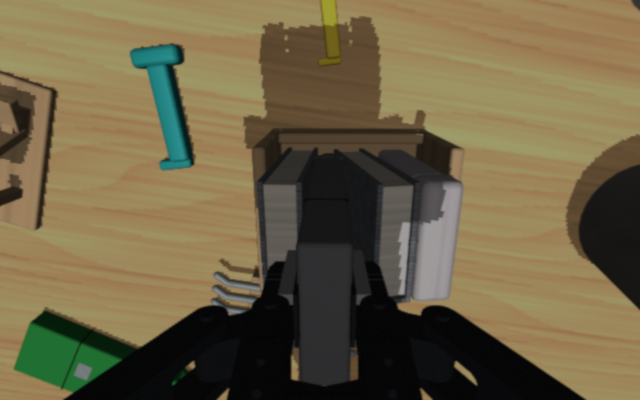

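Guidebook A leans on the tin, about 0.18 rad by the top positions. I continue to the floor, then nudge the case towards A to straighten it.

```bash
python3 -m handwheel '[3,0,0,0,0, 6,0,0,0,0, 9,0,0,0,0, 12,0,0,0,0, 14,0,0,0,0]' 110
python3 gap.py pics/w23.png
python3 - <<'E'
from h import *
c=cam("scene"); cv2.imwrite("pics/s23.png",cv2.convertScaleAbs(cv2.resize(c["image"][170:300,220:360,::-1],None,fx=5,fy=4.6,interpolation=cv2.INTER_CUBIC),alpha=1.5))
E
```

```text
clock: 16.5
tool_pos: [0.5594, 0.0012, 0.1356]
orientation: [1.092, 1.281, -1.092]
ft_force: [-0.3, 1.1, -1.1]
width: 0.216
tcp ex,ey mm 4.9466303791696555 19.200800623848288 z 0.13560660727392576 case edge ey ~ 15.900800623848287
X -0.04 [(-47, -44), (-38, -22)]
X 0.02 [(-47, -22), (-17, 8), (30, 53)]
X 0.028 [(-47, -22), (-17, 53)]
boards Y [-62.74834725  60.14648878] X [-44.94279548  49.01483864]
case x 0.02 z [-0.0258  0.0269] y 0.0265
case x 0.05 z [-0.029   0.0279] y 0.0277
case x 0.08 z [-0.0293  0.0279] y 0.0277
case x 0.1 z [-0.0288  0.0278] y 0.0277
case x 0.115 z [-0.029   0.0282] y 0.0276
case x 0.12 z [-0.029   0.0281] y 0.0276
case top x -0.03534117028526565
clock 16.55 pos [0.559  0.0012 0.1351] zyaw -80.9 w 0.215 F [-0.4  1.2 -1.8] | shift [ 2.4 -1.  -0.1] turn 0.003 down [-0.002  0.001 -1.   ]
```

View pics/w23.png

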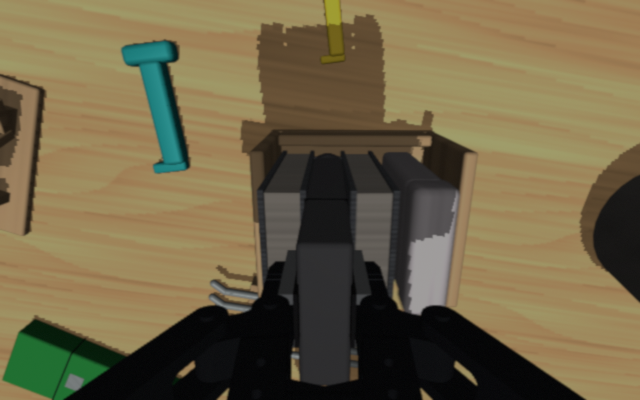

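View pics/s23.png

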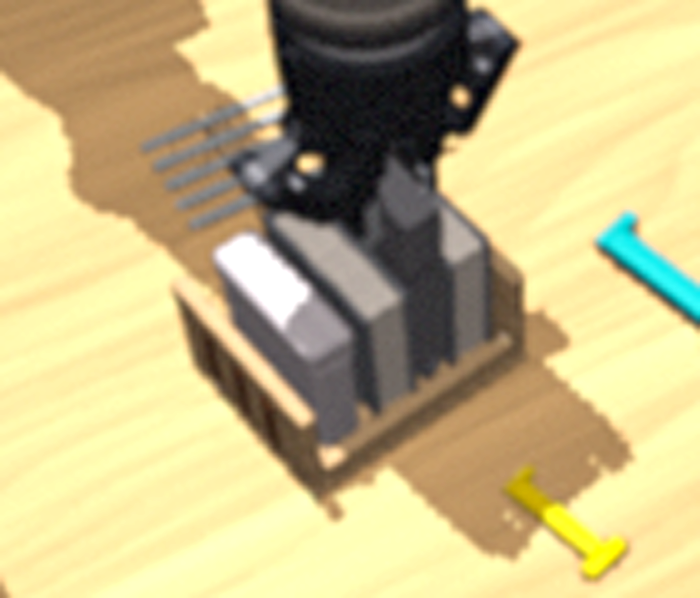

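Everything righted itself: the scene view shows the tin, A, the case and B all standing upright. Lower the last 3 mm to the floor.

```bash
python3 -m handwheel '[1,0,0,0,0, 2,0,0,0,0, 3,0,0,0,0, 3.5,0,0,0,0, 3.5,0,0,0,0]' 110
python3 gap.py pics/w24.png
```

```text
clock: 17.02
tool_pos: [0.5598, 0.0011, 0.1341]
orientation: [1.092, 1.28, -1.092]
ft_force: [-2.4, 1.2, 6.0]
width: 0.218
tcp ex,ey mm 5.283059521702185 19.00865374060354 z 0.13408390649588056 case edge ey ~ 15.708653740603538
X -0.04 [(-34, -22)]
X 0.02 [(-46, -22), (-17, 8), (29, 53)]
X 0.028 [(-47, -22), (-17, 53)]
boards Y [-62.69885055  60.08401551] X [-44.61611281  48.96275983]
case x 0.02 z [-0.0285  0.0285] y 0.0246
case x 0.05 z [-0.0285  0.0282] y 0.0273
case x 0.08 z [-0.0296  0.0284] y 0.0273
case x 0.1 z [-0.0292  0.028 ] y 0.0273
case x 0.115 z [-0.0292  0.028 ] y 0.0273
case x 0.12 z [-0.0291  0.0277] y 0.0273
case top x -0.03536745733768848
clock 17.07 pos [0.5598 0.0011 0.1341] zyaw -81.0 w 0.215 F [-2.7  1.   7.3] | shift [ 1.4 -1.7 -0.3] turn 0.003 down [-0.  0. -1.]
```

Floor contact at about 8 N. The gap between the books is about 21 mm around the 20 mm case. Release and withdraw.

```bash
python3 -m handwheel '[-1.5,0,0,0,0.1, -1.5,0,0,0,0.3, -1.5,0,0,0,0.4, -1.5,0,0,0,0.4, -1.5,0,0,0,0.4]' 40
python3 -m handwheel '[-5,0,0,0,0.4, -15,0,0,0,0.4, -30,0,0,0,0.4, -60,0,0,0,0.4, -95,0,0,0,0.4]' 40
python3 -m handwheel '[-25,0,0,0,0.4, -50,0,0,0,0.4, -75,0,0,0,0.4, -75,-30,0,0,0.4, -75,-60,0,0,0.4]' 40
python3 - <<'E'
from h import *
plan([.5,0,.3],-81)
c=cam("wrist"); cv2.imwrite("pics/w25.png",c["image"][:,:,::-1])
c=cam("scene"); cv2.imwrite("pics/s25.png",cv2.convertScaleAbs(cv2.resize(c["image"][150:300,200:380,::-1],None,fx=4,fy=3.9,interpolation=cv2.INTER_CUBIC),alpha=1.4))
E
```

```text
clock: 17.48
tool_pos: [0.5599, 0.0002, 0.1343]
orientation: [1.092, 1.279, -1.092]
ft_force: [0.1, 0.7, -0.0]
width: 0.401
clock: 17.9
tool_pos: [0.5585, 0.0004, 0.2295]
orientation: [1.091, 1.283, -1.094]
ft_force: [0.8, 0.2, -0.1]
width: 0.399
clock: 18.32
tool_pos: [0.5018, -0.0082, 0.307]
orientation: [1.094, 1.277, -1.087]
ft_force: [-0.9, 0.1, 0.7]
width: 0.4
clock 18.32 pos [ 0.5018 -0.0082  0.307 ] zyaw -80.9 w 0.400 F [-0.9  0.1  0.7] | shift [ 7.  -0.5 -8.4] turn 0.002 down [ 0.005  0.001 -1.   ]
```

View pics/w25.png

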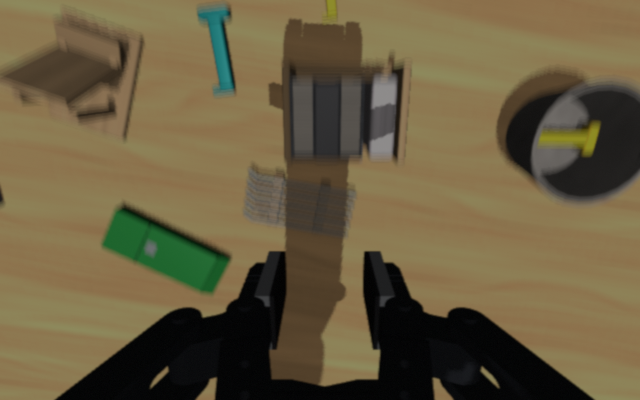

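View pics/s25.png

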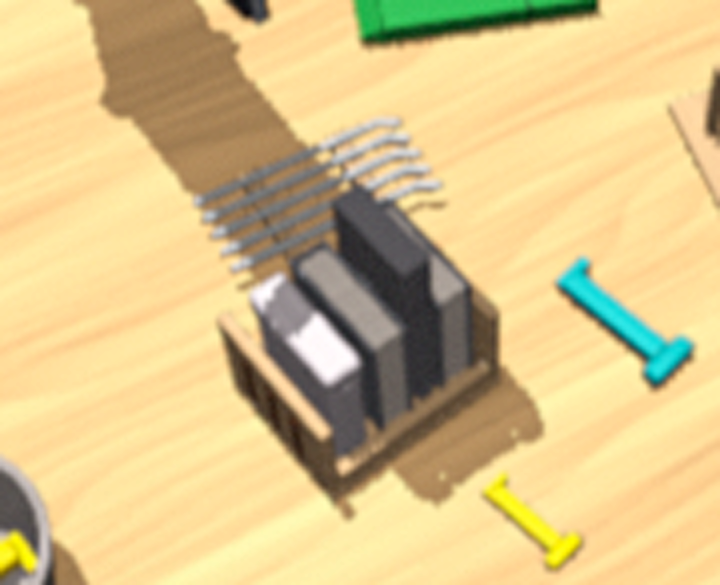

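The scene view shows tin, A, case and B upright in a row, and the puller in the pot. A last numerical check follows.

```bash
python3 -m handwheel '[0,0,0,0,0.4, 0,0,0,0,0.4, 0,0,0,0,0.4, 0,0,0,0,0.4, 0,0,0,0,0.4]' 40
python3 - <<'E'
from h import *
ya=np.radians(8.9); ex=np.array([np.cos(ya),np.sin(ya)]); ey=np.array([-ex[1],ex[0]]); o=np.array([.558,-.0195])
for n in("wrist","scene","top"):
    c=cam(n); w=cloud(c); hsv=cv2.cvtColor(c["image"],cv2.COLOR_RGB2HSV)
    X=(w[...,:2]-o)@ex; Y=(w[...,:2]-o)@ey; Z=w[...,2]
    m=(abs(X)<.06)&(abs(Y)<.06)&(Z>.16)&(Z<.18)
    if m.sum()>20: p=np.c_[X[m],Y[m]].astype(np.float32)*1000; print(n,"case top z",np.median(Z[m]).round(4),cv2.minAreaRect(p))
    m=(abs(X)<.05)&(abs(Y)<.06)&(Z>.104)&(Z<.12)
    h,e=np.histogram(Y[m],np.arange(-.06,.06,.001)); occ=e[:-1][h>2]
    runs=np.split(occ,np.where(np.diff(occ)>.0015)[0]+1); print(" tops",[(round(r[0]*1000),round(r[-1]*1000+1)) for r in runs],"z",np.percentile(Z[m],[5,95]).round(4))
    m=(abs(w[...,0]-.567)<.06)&(abs(w[...,1]+.278)<.06)&(hsv[...,1]>130)&(hsv[...,0]>24)&(hsv[...,0]<36)&(Z<.1)
    if m.sum()>10: print(" puller",w[m].mean(0).round(4),np.percentile(Z[m],[2,98]).round(3))
    m=(abs(w[...,0]-.567)<.1)&(abs(w[...,1]+.278)<.1)&(Z>.079)&(Z<.09)
    if m.sum()>50: print(" rim",cv2.minEnclosingCircle((w[m][:,:2]*1000).astype(np.float32)))
print(state()["clock"],state()["ft_force"])
E
```

```text
clock: 18.83
tool_pos: [0.5011, -0.0087, 0.3041]
orientation: [1.092, 1.28, -1.092]
ft_force: [0.7, -0.1, -0.7]
width: 0.405
wrist case top z 0.1692 ((1.3035392761230469, 17.915069580078125), (19.884288787841797, 61.777713775634766), 89.75212097167969)
 tops [(-47, -21), (-17, 7), (29, 53)] z [0.1107 0.1153]
 puller [ 0.5689 -0.2949  0.0294] [0.021 0.033]
 rim ((567.5779418945312, -279.02801513671875), 64.99893951416016)
scene case top z 0.1678 ((1.9634418487548828, 16.564292907714844), (62.77311325073242, 21.58135223388672), 0.4989623427391052)
 tops [(-48, -23), (-18, 9), (10, 11), (14, 16), (21, 22), (23, 24), (27, 28), (34, 36), (37, 39), (40, 42), (43, 52)] z [0.1066 0.1157]
 puller [ 0.5681 -0.283   0.0282] [0.016 0.034]
 rim ((567.9940795898438, -280.0080261230469), 65.19131469726562)
top case top z 0.1682 ((14.069110870361328, 29.498188018798828), (10.090242385864258, 34.618045806884766), 80.39740753173828)
 tops [(31, 57)] z [0.107  0.1167]
 puller [ 0.5669 -0.2859  0.0272] [0.015 0.034]
 rim ((565.82080078125, -274.81011962890625), 64.91496276855469)
18.9833 [ 0.46811745 -0.30797274  0.14993333]
```

All good: case top at z≈0.168 (nominal 0.168), 1 to 2 mm off the middle in x, yaw error under 1°.

```bash
python3 -c "
from cell import manip
print(manip.sign_off())"
```

```text
the job is handed in; nothing more can be done
None
```

I put the yellow puller in the pot and slid the case down between guidebooks A and B to the rack floor, then handed the job in at about 19 s of the 54 s. The sign-off reports no verdict.

**Last checks:**
- **Case:** the wrist and scene cameras put its top at z 0.168–0.169 m (0.168 expected on the floor). It is 1–2 mm off the rack middle in x and within about 1° in yaw. Its tilt was under 1° while held in the jaws. I did not measure it again after letting go, but it looks upright in the last picture.
- **Books and tin:** all stand in the last picture, with their tops level at about 0.11 m. The case sits in a gap of about 21–22 mm between A and B.
- **Puller and pot:** the puller lies in the pot at about z 0.03 m, within about 16 mm of the pot's centre. The pot had not measurably moved.
- **Bottle and mug:** I never went near them and did not measure them again at the end.
- **Robot:** it was clear of everything when I handed in.

**What disagreed or failed:**
- **First grasp missed:** the jaws shut above the puller. Both cameras showed the fingertips well short of the stated 25 mm ahead of the TCP, so I went about 30 mm lower. The second try held, pressing about 24 N on the book tops.
- **Books leaned part-way:** guidebook A leaned about 0.18 rad on the tin while the case went in, then righted itself before the case reached the floor.
- **Cameras:** they differed by up to about 5 mm, so I relied on the wrist camera. The top camera had only a partial view of the rack at the end, because the arm was in the way.

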